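# Change the bottles on the swing-out checking station

## Robot

A 6-joint arm with a two-finger parallel gripper is mounted at the origin on the work surface. World frame = base frame: x ahead of the robot, y to its left, z up, the work surface at z = 0. Lengths are in m, angles in rad, forces in N, time in s.
With the tool pointing down it reaches from about 0.375 to 0.9 m from the base axis. Payload 3.1 kg.
Tool frame: the origin (TCP) lies at the very end of the fingers, on their centre line; the grasp point (between the pads) lies 19 mm behind it; z points along the fingers, y is the direction in which the jaws open and shut (so a half turn about z gives the same grasp; the last joint's range is limited). The gripper opens to 87 mm and grips with 3 to 60 N. Pads are 19 mm wide; open, the fingers measure 117 mm over their backs; the gripper's body (75 mm by 190 mm) begins 51 mm behind the grasp point.
Start: joints at [-0.178, 0.527, 1.433, -0, 1.181, -0.178], TCP at [0.625, 0, 0.223] pointing down, gripper open.
Joint ranges: [-3.08, 3.08], [-0.75, 2.2], [0.22, 2.44], [-1.43, 4.57], [0, 2.65], [-2.85, 2.85]. Speed limits (rad/s): [2.79, 2.79, 3.14, 3.14, 3.14, 3.14].

## Interface

Orientations are given as a unit quaternion [x, y, z, w].
In Python, from rig import robot gives the robot as it stands.
- The arm moves only by the tool arm_command, never from a script. Its argument "targets" is a list of rows, each a list of 5 numbers: the shift along the tool's x, y, z in cm, then the turn about the tool's z in rad, then the finger opening in cm, from 0 to 8.7. In form: [[dx, dy, dz, spin, hand], ...]. A call has 1 to 5 rows; each row is the pose to reach, as a shift and turn from the pose commanded when the call began, along the tool's axes at that moment; what a row does not reach only later rows make up. A row lasts 1/8 s, in which the tool goes at most 62.5 mm and 10.7 degrees, less where a joint would pass 70% of its speed; a pose out of reach is approached as far as the arm can. A call with a gripper value outside its range is refused whole. The fingers move at their own pace and stop on an object; "newtons" is the grip in N (left out, the last holds). Time passes only in rows, so rows that repeat a pose let the fingers close. It gives the time, the measured TCP pose, the force and the opening at its end, in the units of the state.
- robot.get_obs(): the state, without advancing time (a new reading comes with each control period).
- robot.camera(name): name is "scene" or "side" or "wrist"; returns (picture, depth): 420x560x3 uint8, red, green, blue; 420x560 float32, m along the optical axis (not along the pixel's ray), 0 where there is no reading.
- robot.camera_model(name): a dict with "mtx" (3x3 intrinsics, pixels), "extrinsics" (4x4, takes a point from world to camera coordinates). Camera axes: x right, y up, looking along -z (the intrinsics and any distortion apply to the point x, -y, -z); pixel columns grow to the right and rows downward; lengths in m; the calibration is good to about 2 mm. The wrist camera is an equidistant fisheye: a pixel r from the principal point sees the ray r / f radians off the axis. A picture is of the moment at which its call begins: read the wrist's pose just before it. camera_model takes no time and is no camera call; for the wrist camera it gives the pose at the moment of the call.
- robot.hand_in(): hands the job in, once; it reports no verdict.
The state is a dict: "time": time; "q": joint angles; "joint_velocities": joint speeds; "joint_torque": joint torques, N m; "position": TCP position; "tool_rot": TCP orientation; "ft_force": force on the tool from outside, world axes, zero at the start; "moment": the same for the moment, N m; "grip_width": finger opening in m.
Only numpy, scipy, OpenCV 4.12 (cv2) and the standard library are available. Lean on these libraries where they do the work, as an engineer would, in place of code of your own. Each camera call takes 0.05 s, during which the arm holds its last target.

## Task

Lift the sprung plunger and swing the turntable out from under the camera head until the plunger drops home, then put the checked bottles away in the carrier, each upright in the compartment of its size, and stand the waiting bottles upright in the nests. Finally swing the loaded table back in under the head and let the plunger drop fully home. Set the glass bottles down gently, do not knock the camera head, and leave the tube rack, the dishes and the burner where they are.

Things in the scene. Friction and masses are not known exactly. Their poses are not given: they have to be found in the camera images.
- checked_l: Checked bottle, large: body 70 mm in diameter, 118 mm tall over the cap, cap 56 mm in diameter and 26 mm high, 0.30 kg. Closed amber glass bottle with a white screw cap, narrower than the body. At the start it stands in a nest of the turntable, under the camera head. May be absent. Origin at the centre of its underside, z along the bottle towards the cap.
- checked_m: Checked bottle, medium: body 57 mm in diameter, 104 mm tall over the cap, cap 46 mm in diameter and 24 mm high, 0.18 kg. Closed amber glass bottle with a white screw cap, narrower than the body. At the start it stands in a nest of the turntable, under the camera head. May be absent. Origin at the centre of its underside, z along the bottle towards the cap.
- checked_s: Checked bottle, small: body 44 mm in diameter, 90 mm tall over the cap, cap 36 mm in diameter and 22 mm high, 0.10 kg. Closed amber glass bottle with a white screw cap, narrower than the body. At the start it stands in a nest of the turntable, under the camera head. May be absent. Origin at the centre of its underside, z along the bottle towards the cap.
- waiting_l: Waiting bottle, large: body 70 mm in diameter, 118 mm tall over the cap, cap 56 mm in diameter and 26 mm high, 0.30 kg. Same kind as the checked one of that size, but at the start it stands on the bench, between station and carrier. May be absent. Origin at the centre of its underside, z along the bottle towards the cap.
- waiting_m: Waiting bottle, medium: body 57 mm in diameter, 104 mm tall over the cap, cap 46 mm in diameter and 24 mm high, 0.18 kg. Same kind as the checked one of that size, but at the start it stands on the bench, between station and carrier. May be absent. Origin at the centre of its underside, z along the bottle towards the cap.
- waiting_s: Waiting bottle, small: body 44 mm in diameter, 90 mm tall over the cap, cap 36 mm in diameter and 22 mm high, 0.10 kg. Same kind as the checked one of that size, but at the start it stands on the bench, between station and carrier. May be absent. Origin at the centre of its underside, z along the bottle towards the cap.
- carrier: Grey plastic bottle carrier, a loose open box 223 mm long (its x), 90 mm wide (its y), 60 mm high, 0.9 kg, walls 4 mm, floor 5 mm thick. Two dividers make three compartments in a row along x, each 82 mm in y: the smallest at its -x end, the largest at its +x end. Origin at the centre of its underside.
- cell_s (a point): Centre of the floor of the carrier's compartment for small bottles, 56 mm (carrier x) by 82 mm (carrier y) inside, its walls 55 mm high above this floor; axes as the carrier's.
- cell_m (a point): Centre of the floor of the carrier's compartment for medium bottles, 69 mm (carrier x) by 82 mm (carrier y) inside, its walls 55 mm high above this floor; axes as the carrier's.
- cell_l (a point): Centre of the floor of the carrier's compartment for large bottles, 82 mm (carrier x) by 82 mm (carrier y) inside, its walls 55 mm high above this floor; axes as the carrier's.
- camera_head: Cream camera and lamp head of the station, 230 mm (its x) by 190 mm (its y), underside 186 mm and top 241 mm above the bench, fixed to a column at its far side. Origin on the table's axis, at bench height; the head covers y from 75 to 265 mm, x from -115 to 115 mm. Not to be knocked.
- turntable (a joint): Turn of the turntable, rad, positive anticlockwise from above. Aluminium disc 330 mm in diameter, top 50 mm above the bench, with three nests and the knob's pillar. 0: swung in, nests under the camera head; 2.618: swung out, nests in the open on the side away from the head. End stops 0.006 beyond both. Turns only while the plunger is lifted, with slight friction (0.25 N m), and stays where left.
- plunger (a joint): Lift of the sprung index plunger, m: 0 home (pin in a hole, table locked, 0.014 rad of play), 0.016 fully up. Between the two holes the pin rides on a ring at 0.009: lift to 0.012 or more to turn freely. Let go with the table within 0.01 rad of 0 or 2.618 (against a stop) it drops home by itself. Holding it up takes 5 N at 0, 9 N at 0.016. It goes round with the table.
- knob_top (a point): Centre of the top of the plunger's black round knob, 30 mm in diameter, 28 mm high; 150 mm above the bench when home. It stands on a steel pillar (28 mm thick, top 118 mm above the bench) 115 mm from the table's axis, with a 4 mm gap under the knob when home. Gripped across its sides it can be lifted and led round with the table.
- axis (a point): Point on the turntable's vertical axis, at the height of the disc's top (50 mm above the bench); x and y as the camera head's. Swung in, the nests lie at 40, 90 and 140 degrees from x and the knob at 195 degrees (anticlockwise from above); swung out, the nests at 190, 240 and 290 and the knob at 345 degrees.
- nest0 (a point): Centre of the floor of nest 0 on the turntable: a black rubber pad inside an eight-sided rim 78 mm across inside and 5 mm high, 120 mm from the table's axis; moves with the table. Neighbouring nests are 101 mm apart. Any bottle size fits any nest.
- nest1 (a point): Centre of the floor of nest 1 on the turntable: a black rubber pad inside an eight-sided rim 78 mm across inside and 5 mm high, 120 mm from the table's axis; moves with the table. Neighbouring nests are 101 mm apart. Any bottle size fits any nest.
- nest2 (a point): Centre of the floor of nest 2 on the turntable: a black rubber pad inside an eight-sided rim 78 mm across inside and 5 mm high, 120 mm from the table's axis; moves with the table. Neighbouring nests are 101 mm apart. Any bottle size fits any nest.
- tube_rack: Bystander: red tube rack, 110 x 200 x 54 mm, loose on the bench, to be left where it is. Origin at the centre of its underside.
- dish_stack: Bystander: stack of three culture dishes, 91 mm in diameter, 43 mm high, loose on the bench, to be left where it is. Origin at the centre of its underside.
- dish_single: Bystander: single culture dish, 91 mm in diameter, 14 mm high, loose on the bench, to be left where it is. Origin at the centre of its underside.
- burner: Bystander: unlit laboratory burner, foot 84 mm in diameter, 154 mm tall, loose on the bench, to be left where it is. Origin at the centre of its underside.
Mind the look-alikes: they are no part of the job. What is shaped like the waiting_s but blue or green is not meant.

How it is judged:
By the outcome, as a careful person would: the job done as asked, in the order asked, and still so for the second after the job is handed in, with the robot touching nothing.
Of checked_l, checked_m, checked_s only 2 to 3 are there at a start; the rules pass over those that are not, and their reading is None.
Of waiting_l, waiting_m, waiting_s only 2 to 3 are there at a start; the rules pass over those that are not, and their reading is None.
At some moment in a run one of carrier may be knocked a few centimetres aside while the robot is not near it.
Once in a run the grip may slacken for a moment while it holds something.
It also fails if it takes over 210 s, if anything falls off the work surface, if the arm or the gripper's body presses on something with over 40 N, if the wrist force passes 120 N, or if a joint passes its speed limit or range.

## Working session

There is one attempt and no reset: what is moved stays moved. The work goes in short steps, Python scripts to look and compute and a tool call to move; the robot and the scene stay as the last step left them, time stands still between calls to the robot, and variables do not carry over. Pictures are saved under pics/ and viewed, and the job is handed in when it is done.

Besides the shell and the picture viewer there is one more tool, called in YAML: its name, and indented under it one key for each argument. arm_command: Moves the arm, as the interface text tells. Its arguments: {"type":"object","properties":{"targets":{"type":"array","items":{"type":"array","items":{"type":"number"}}},"newtons":{"type":"number"}},"required":["targets"]}

```bash
ls; mkdir -p pics; python3 - <<'E'
from rig import robot
import cv2,numpy as np
o=robot.get_obs();print(o)
for n in ["scene","side","wrist"]:
    p,d=robot.camera(n);cv2.imwrite(f"pics/{n}0.png",p[:,:,::-1]);np.savez(f"pics/{n}0.npz",p=p,d=d)
    m=robot.camera_model(n);print(n,m)
E
```

```text
pics
{'time': 0.0, 'q': array([-1.78510840e-01,  5.28472645e-01,  1.43388677e+00,  5.62720199e-06,
        1.18137146e+00, -1.78478009e-01]), 'joint_velocities': array([-0.00143625,  0.0008009 , -0.00117885, -0.00045574,  0.00030343,
        0.00053242]), 'joint_torque': array([-5.45745443e-04, -4.40045428e+01, -1.76593530e+01,  6.32597599e-02,
        5.83207863e-02, -1.53719384e-04]), 'position': array([6.24282153e-01, 1.53826707e-04, 2.21572580e-01]), 'tool_rot': array([ 7.07118742e-01,  7.07094012e-01, -6.07605651e-04, -8.79670828e-04]), 'ft_force': array([-0.01405922,  0.2655111 , -0.12467773]), 'moment': array([ 0.04965637, -0.00931599,  0.03465626]), 'grip_width': 0.08708072313644023}
scene {'mtx': array([[400.10058158,   0.        , 275.47861796],
       [  0.        , 400.10058158, 204.69575263],
       [  0.        ,   0.        ,   1.        ]]), 'extrinsics': array([[-0.22570534,  0.97410997, -0.01291729,  0.18859734],
       [-0.75581792, -0.16672957,  0.63319864,  0.35208255],
       [ 0.61465142,  0.15267943,  0.77388153, -1.7306836 ],
       [ 0.        ,  0.        ,
[... 378 characters left out ...]
1],
       [-5.80400614e-01, -5.95118625e-01,  5.55849755e-01,
        -1.17283898e+00],
       [ 0.00000000e+00,  0.00000000e+00,  0.00000000e+00,
         1.00000000e+00]])}
wrist {'mtx': array([[325.1922621 ,   0.        , 282.05272983],
       [  0.        , 325.1922621 , 210.24487968],
       [  0.        ,   0.        ,   1.        ]]), 'extrinsics': array([[ 9.99998621e-01,  3.24191565e-04, -1.62847661e-03,
        -6.24836817e-01],
       [-7.34692155e-04,  9.65914167e-01, -2.58861511e-01,
         3.21864426e-02],
       [ 1.48904791e-03,  2.58862351e-01,  9.65913074e-01,
        -3.90157854e-01],
       [ 0.00000000e+00,  0.00000000e+00,  0.00000000e+00,
         1.00000000e+00]])}
```

View pics/scene0.png

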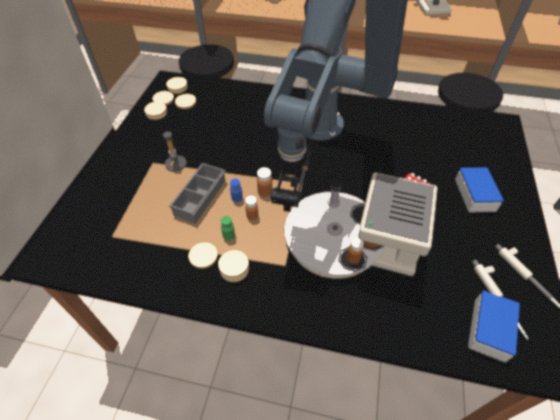

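View pics/side0.png

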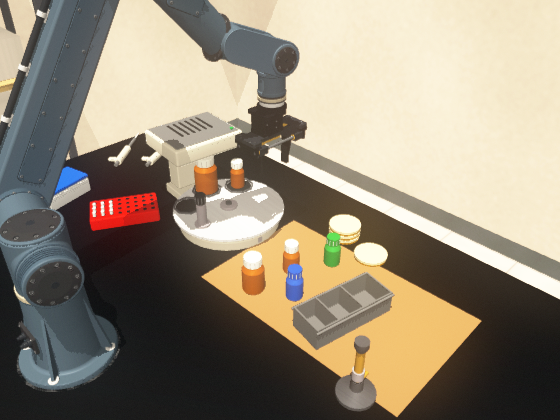

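View pics/wrist0.png

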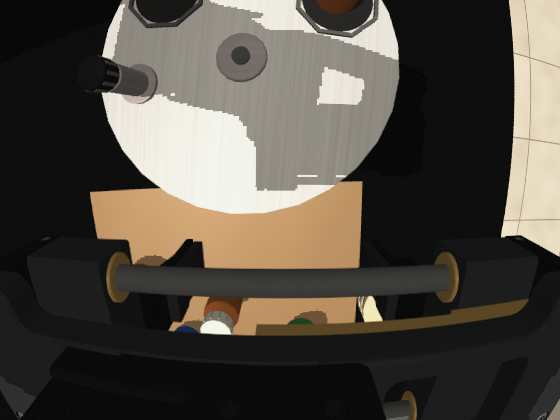

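```bash
cat > h.py <<'E'
import numpy as np,cv2
from rig import robot
from scipy.spatial.transform import Rotation as R
def dirs(m,u,v,fish=False):
    K=m['mtx'];x=(np.asarray(u,float)-K[0,2])/K[0,0];y=(np.asarray(v,float)-K[1,2])/K[1,1]
    if fish:
        r=np.hypot(x,y)+1e-12;t=np.tan(np.minimum(r,1.5))/r;x=x*t;y=y*t
    return np.stack([x,-y,-np.ones_like(x)],-1)
def cloud(m,d,fish=False):
    v,u=np.mgrid[:d.shape[0],:d.shape[1]]
    c=dirs(m,u,v,fish)*d[...,None]
    E=m['extrinsics'];w=(c-E[:3,3])@E[:3,:3]
    w[d<=0]=np.nan
    return w
def ray(m,u,v,z,fish=False):
    E=m['extrinsics'];o=-E[:3,:3].T@E[:3,3];D=dirs(m,u,v,fish)@E[:3,:3]
    t=(z-o[2])/D[...,2];return o+D*t[...,None]
def proj(m,p,fish=False):
    E=m['extrinsics'];c=np.asarray(p)@E[:3,:3].T+E[:3,3];K=m['mtx']
    x=c[...,0]/-c[...,2];y=-c[...,1]/-c[...,2]
    if fish:
        r=np.hypot(x,y)+1e-12;k=np.arctan(r)/r;x=x*k;y=y*k
    return np.stack([K[0,0]*x+K[0,2],K[1,1]*y+K[1,2]],-1)
def shot(n,tag,save=True):
    m=robot.camera_model(n);p,d=robot.camera(n)
    if save: cv2.imwrite(f"pics/{tag}.png",p[:,:,::-1])
    return m,p,d,cloud(m,d,n=="wrist")
def fitc(x,y):
    A=np.c_[2*x,2*y,np.ones_like(x)];s=np.linalg.lstsq(A,x*x+y*y,rcond=None)[0]
    return s[0],s[1],np.sqrt(s[2]+s[0]**2+s[1]**2)
E
cat > a.py <<'E'
from h import *
for n in ["scene","side","wrist"]:
    m=robot.camera_model(n);f=np.load(f"pics/{n}0.npz");w=cloud(m,f['d'],n=="wrist");p=f['p'].astype(int)
    hsv=cv2.cvtColor(f['p'],cv2.COLOR_RGB2HSV).astype(int)
    z=w[...,2]
    print(n,'valid',np.isfinite(z).mean())
    # disc points
    k=(abs(z-.05)<.006)&(hsv[...,1]<40)&(hsv[...,2]>90)
    lab,L,st,c=cv2.connectedComponentsWithStats(k.astype(np.uint8))
    i=1+np.argmax(st[1:,4]);k=(L==i);q=w[k];print(' disc n',k.sum(),'z',np.median(q[:,2]),'bb',q.min(0),q.max(0))
    hull=cv2.convexHull(q[:,:2].astype(np.float32))[:,0];c=fitc(hull[:,0],hull[:,1]);print(' fit',c)
    # white/amber/blue/green blobs
    masks={'amber':(hsv[...,0]>4)&(hsv[...,0]<16)&(hsv[...,1]>150)&(hsv[...,2]<235)&(z>.03),
     'white':(hsv[...,1]<45)&(hsv[...,2]>150)&(z>.065)&(z<.18),
     'blue':(hsv[...,0]>105)&(hsv[...,0]<130)&(hsv[...,1]>120)&(z>.02),'green':(hsv[...,0]>45)&(hsv[...,0]<80)&(hsv[...,1]>120)&(z>.02)}
    for nm,mk in masks.items():
        _,L,st,ce=cv2.connectedComponentsWithStats(mk.astype(np.uint8))
        for i in range(1,len(st)):
            if st[i,4]<12: continue
            q=w[L==i];print('  ',nm,st[i],'med',np.nanmedian(q,0).round(3),'lo',np.nanpercentile(q,3,axis=0).round(3),'hi',np.nanpercentile(q,97,axis=0).round(3))
E
python3 a.py
python3 - <<'E'
import cv2
a=cv2.imread('pics/side0.png');cv2.imwrite('pics/side0c.png',cv2.resize(a[110:370,140:420],None,fx=2.8,fy=2.2))
a=cv2.imread('pics/scene0.png');cv2.imwrite('pics/scene0c.png',cv2.resize(a[130:300,150:450],None,fx=2.6,fy=2.6))
E
```

```text
scene valid 0.9959948979591837
 disc n 4575 z 0.05036411295611376 bb [ 0.41875961 -0.02328598  0.04407135] [0.74953014 0.29977438 0.05599712]
 fit (np.float32(0.58432806), np.float32(0.14071459), np.float32(0.16448735))
   amber [258 180  13  13 114] med [ 0.454 -0.129  0.055] lo [ 0.441 -0.151  0.032] hi [ 0.461 -0.111  0.073]
   amber [247 208  10   8  63] med [ 0.569 -0.144  0.048] lo [ 0.559 -0.161  0.032] hi [ 0.573 -0.132  0.06 ]
   amber [366 243  10   4  22] med [0.629 0.258 0.063] lo [0.626 0.245 0.057] hi [0.633 0.271 0.073]
   amber [348 249  13  14 127] med [0.698 0.209 0.088] lo [0.691 0.194 0.061] hi [0.703 0.227 0.11 ]
   white [258 168  13  13 135] med [ 0.438 -0.133  0.103] lo [ 0.413 -0.153  0.088] hi [ 0.453 -0.114  0.108]
   white [246 196  10  11  92] med [ 0.555 -0.149  0.089] lo [ 0.536 -0.166  0.077] hi [ 0.568 -0.135  0.093]
   white [349 237  14  13 124] med [0.686 0.209 0.139] lo [0.667 0.194 0.123] hi [0.697 0.225 0.144]
   blue [460 167  43  35 974] med [0.288 0.618 0.063] lo [0.211 0.563 0.058] hi [0.36  0.671 0.067]
   blue [231 180  10  20 143] med [ 0
[... 3246 characters left out ...]
 0.459 -0.248  0.022] hi [ 0.492 -0.215  0.089]
   green [324 233  17  30 353] med [ 0.636 -0.216  0.056] lo [ 0.625 -0.229  0.022] hi [ 0.657 -0.194  0.089]
wrist valid 0.9622448979591837
 disc n 46224 z 0.050288753587277954 bb [ 0.42071731 -0.02298157  0.04686019] [0.74783802 0.22659755 0.05599962]
 fit (np.float32(0.58396566), np.float32(0.14105566), np.float32(0.16427085))
   amber [317   0  41  14 417] med [0.677 0.191 0.073] lo [0.662 0.189 0.056] hi [0.694 0.199 0.093]
   amber [204 297  37  29 568] med [ 0.559 -0.136  0.056] lo [ 0.533 -0.153  0.036] hi [ 0.571 -0.129  0.064]
   white [200 320  31  15 343] med [ 0.55  -0.143  0.09 ] lo [ 0.535 -0.151  0.089] hi [ 0.566 -0.134  0.092]
```

View pics/side0c.png

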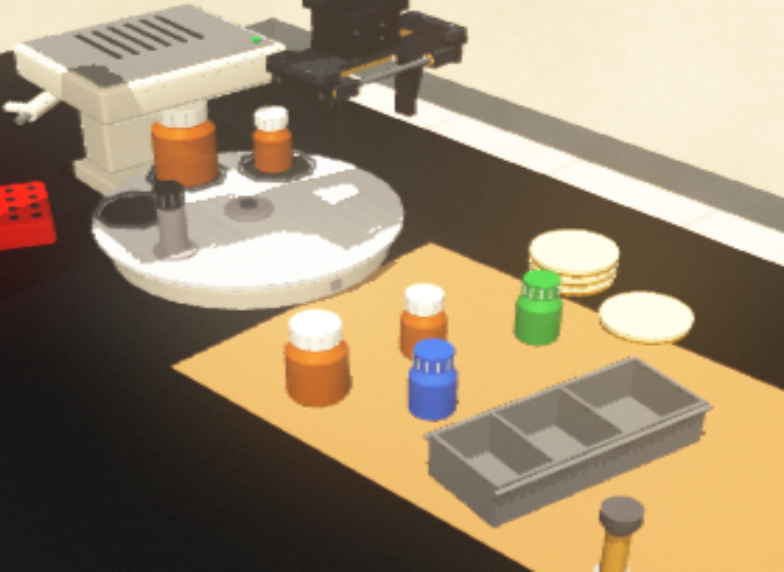

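View pics/scene0c.png

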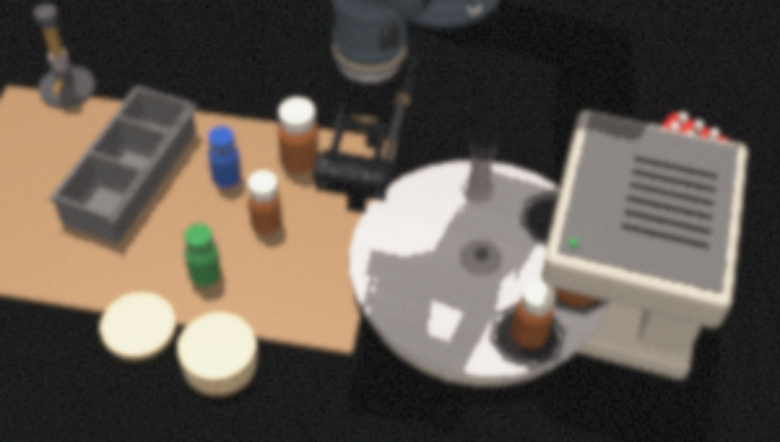

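```bash
cat > b.py <<'E'
from h import *
for n in ["scene","side","wrist"]:
    m=robot.camera_model(n);f=np.load(f"pics/{n}0.npz");w=cloud(m,f['d'],n=="wrist")
    hsv=cv2.cvtColor(f['p'],cv2.COLOR_RGB2HSV).astype(int);z=w[...,2]
    E=m['extrinsics'];print(n,'cam at',(-E[:3,:3].T@E[:3,3]).round(3))
    # knob
    k=(z>.118)&(z<.156)&(abs(w[...,0]-.47)<.04)&(abs(w[...,1]-.11)<.05)&(hsv[...,2]<120)
    q=w[k]
    if len(q):
        print(' knob',len(q),np.median(q,0).round(4),q.min(0).round(3),q.max(0).round(3),'top:',[np.median(q[q[:,2]>q[:,2].max()-.004],0).round(4)])
        v,u=np.where(k);print('  px',u.min(),u.max(),v.min(),v.max())
    # head top
    k=(abs(z-.241)<.008)&(w[...,1]>.15)&(abs(w[...,0]-.58)<.2)&(w[...,1]<.5)
    if k.sum()>200:
        r=cv2.minAreaRect(w[k][:,:2].astype(np.float32));print(' head',k.sum(),r,cv2.boxPoints(r).round(3).tolist())
    # carrier rim
    k=(z>.05)&(z<.068)&(w[...,1]<-.22)&(w[...,1]>-.5)&(hsv[...,1]<60)&(hsv[...,2]<190)&(w[...,0]>.3)&(w[...,0]<.65)
    _,L,st,ce=cv2.connectedComponentsWithStats(k.astype(np.uint8))
    if len(st)>1:
        i=1+np.argmax(st[1:,4]);k=L==i
        r=cv2.minAreaRect(w[k][:,:2].astype(np.float32));print(' carrier',st[i],np.median(w[k],0),r,cv2.boxPoints(r).round(3).tolist())
    # burner, dishes
    k=(z>.008)&(z<.05)&(w[...,1]<-.05)&(hsv[...,0]>20)&(hsv[...,0]<40)&(hsv[...,2]>200)&(w[...,0]>.6)
    _,L,st,ce=cv2.connectedComponentsWithStats(k.astype(np.uint8))
    for i in range(1,len(st)):
        if st[i,4]>60: print(' dish',st[i],np.median(w[L==i],0).round(3))
E
python3 b.py
```

```text
scene cam at [1.372 0.139 1.119]
 knob 100 [0.4794 0.1213 0.147 ] [0.456 0.106 0.118] [0.49  0.136 0.154] top: [array([0.4722, 0.1205, 0.1514])]
  px 331 340 180 192
 head 4039 ((0.6014501452445984, 0.30929285287857056), (0.18758489191532135, 0.22917357087135315), 84.51057434082031) [[0.4779999852180481, 0.22699999809265137], [0.7070000171661377, 0.20499999821186066], [0.7239999771118164, 0.3919999897480011], [0.4959999918937683, 0.414000004529953]]
 carrier [170 163  56  53 540] [ 0.5251184  -0.35025345  0.05779084] ((0.5102647542953491, -0.35763517022132874), (0.10018406808376312, 0.23073020577430725), 79.6378173828125) [[0.3880000114440918, -0.38600000739097595], [0.6150000095367432, -0.42800000309944153], [0.6330000162124634, -0.32899999618530273], [0.4059999883174896, -0.2879999876022339]]
 dish [189 243  28  24 520] [ 0.749 -0.263  0.015]
 dish [219 250  29  26 584] [ 0.774 -0.149  0.043]
side cam at [-0.235 -0.893  0.908]
 knob 132 [0.4627 0.1133 0.1405] [0.452 0.104 0.12 ] [0.483 0.134 0.151] top: [array([0.4639, 0.1204, 0.1484])]
  px 194 205 192 205
 head 1816 ((0.593052327
[... 283 characters left out ...]
 102   62 1055] [ 0.48517152 -0.37425739  0.05553358] ((0.5070562362670898, -0.3608757555484772), (0.10302911698818207, 0.2262110859155655), 78.65547180175781) [[0.38600000739097595, -0.3889999985694885], [0.6079999804496765, -0.4339999854564667], [0.628000020980835, -0.3330000042915344], [0.4059999883174896, -0.2879999876022339]]
 dish [513  94  47  23 400] [ 2.057 -0.152  0.028]
 dish [329 215  32  27 569] [ 0.762 -0.158  0.039]
 dish [354 243  34  22 530] [ 0.741 -0.265  0.011]
wrist cam at [0.625 0.07  0.384]
 knob 1313 [0.4774 0.1197 0.149 ] [0.456 0.106 0.118] [0.487 0.137 0.152] top: [array([0.4721, 0.1214, 0.15  ])]
  px 77 121 55 92
 dish [363 296  19  26 313] [ 0.736 -0.153  0.044]
```

arm_command:
  targets:
    - [4,-5,0,0.1,6]
    - [8,-10,0,0.1,6]
    - [12.1,-15.3,0,0.1,6]
    - [12.1,-15.3,0,0.1,6]
  newtons: 45

```text
time: 0.65
position: [0.4671, 0.123, 0.2221]
tool_rot: [0.74, 0.672, -0.002, -0.002]
ft_force: [0.3, 0.1, -0.3]
grip_width: 0.0616
```

```bash
python3 - <<'E'
from h import *
o=robot.get_obs();print(o['position'],R.from_quat(o['tool_rot']).as_matrix().round(3).tolist(),o['q'].round(2))
m,p,d,w=shot("wrist","w1")
E
```

```text
[0.46711133 0.12302922 0.22209581] [[0.096, 0.995, -0.005], [0.995, -0.096, 0.0], [-0.0, -0.005, -1.0]] [0.03 0.34 1.78 0.   1.03 0.12]
```

View pics/w1.png

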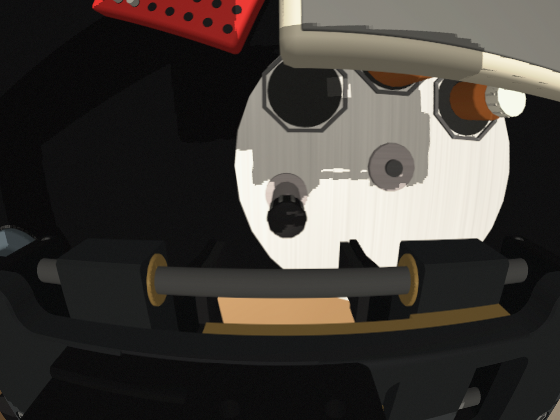

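```bash
python3 - <<'E'
from h import *
o=robot.get_obs();print(o['position'])
m,p,d,w=shot("wrist","w2")
z=w[...,2]
k=(z>.140)&(z<.156)&(abs(w[...,0]-.47)<.03)&(abs(w[...,1]-.12)<.03)
q=w[k];print(q.min(0),q.max(0),k.sum())
t=q[abs(q[:,2]-.15)<.003];print(np.median(t,0),t.min(0),t.max(0))
h=cv2.convexHull(t[:,:2].astype(np.float32))[:,0];print(fitc(h[:,0],h[:,1]))
E
```

```text
[0.46921184 0.12253939 0.22251213]
[0.45605038 0.10647602 0.14011505] [0.48622981 0.13709614 0.15231218] 1239
[0.4708568  0.1228185  0.15013445] [0.45605038 0.10780514 0.14702535] [0.48579313 0.13638058 0.15231218]
(np.float32(0.4707755), np.float32(0.12206487), np.float32(0.0147168785))
```

arm_command:
  targets:
    - [0,0,5,0,6]
    - [0,0,8,0,6]
    - [0,0,9.8,0,6]
    - [0,0,9.8,0,6]

```text
time: 1.25
position: [0.4731, 0.12, 0.1232]
tool_rot: [0.742, 0.67, -0.001, -0.001]
ft_force: [-0.4, 0.6, 0.2]
grip_width: 0.0599
```

arm_command:
  targets:
    - [0,0,0,0,6]

```text
time: 1.38
position: [0.4737, 0.1204, 0.1249]
tool_rot: [0.742, 0.671, 0.001, 0.001]
ft_force: [0.9, -0.0, 0.0]
grip_width: 0.0602
```

arm_command:
  targets:
    - [0.15,-0.25,0,0,6]
    - [0.15,-0.25,0,0,6]
    - [0.15,-0.25,0,0,2]
    - [0.15,-0.25,0,0,1.5]
    - [0.15,-0.25,0,0,1.5]

```text
time: 2.0
position: [0.4697, 0.1228, 0.1246]
tool_rot: [0.742, 0.671, 0.0, 0.0]
ft_force: [-0.4, 0.1, 0.6]
grip_width: 0.0379
```

arm_command:
  targets:
    - [0,0,0,0,1.5]
    - [0,0,0,0,1.5]

```text
time: 2.25
position: [0.4698, 0.1228, 0.1246]
tool_rot: [0.742, 0.671, 0.0, 0.0]
ft_force: [0.2, 0.1, -0.6]
grip_width: 0.0292
```

arm_command:
  targets:
    - [0,0,-0.7,0,1.5]
    - [0,0,-1.4,0,1.5]
    - [0,0,-1.4,0,1.5]
    - [0,0,-1.4,0,1.5]

```text
time: 2.75
position: [0.4698, 0.1228, 0.1384]
tool_rot: [0.742, 0.671, 0.0, 0.0]
ft_force: [2.4, 0.7, -8.9]
grip_width: 0.0295
```

```bash
cat > swing.py <<'E'
from h import *
import sys
C=np.array([.584,.141]);r=.115
o=robot.get_obs();p=o['position'];M=R.from_quat(o['tool_rot']).as_matrix()
tgt=np.radians([float(a) for a in sys.argv[1:6]])   # knob angles (head frame), yaw -5.6
yaw0=np.radians(-5.6)
v=p[:2]-C;phi=np.arctan2(v[1],v[0]);print('knob now head-frame deg',np.degrees(phi-yaw0)%360,'r',np.hypot(*v),'z',p[2])
tool=np.degrees(np.arctan2(M[1,1],M[0,1]));print('jaw yaw world',tool,'q6',o['q'][5],'F',o['ft_force'].round(1),'w',o['grip_width'])
off=float(sys.argv[6]) if len(sys.argv)>6 else -5.6-195  # jaw yaw = knob angle + off
for t in tgt:
    q=C+r*np.array([np.cos(t+yaw0),np.sin(t+yaw0)])
    d=np.array([q[0]-p[0],q[1]-p[1],0])@M*100
    s=-((np.degrees(t)+off-tool+180)%360-180)
    print(f"[{d[0]:.2f}, {d[1]:.2f}, 0, {np.radians(s):.3f}, 1.5]")
E
python3 swing.py 201 207 213 219 225
```

```text
knob now head-frame deg 194.66621280734398 r 0.11568802440985707 z 0.13837837933760216
jaw yaw world -5.731386472956047 q6 0.12500221773247647 F [ 2.4  0.7 -8.9] w 0.029469439726735294
[-1.19, 0.46, 0, -0.107, 1.5]
[-2.29, 0.95, 0, -0.212, 1.5]
[-3.33, 1.55, 0, -0.316, 1.5]
[-4.30, 2.26, 0, -0.421, 1.5]
[-5.20, 3.07, 0, -0.526, 1.5]
```

arm_command:
  targets:
    - [-1.15,0.4,0,-0.107,1.5]
    - [-2.25,0.9,0,-0.212,1.5]
    - [-3.3,1.5,0,-0.316,1.5]
    - [-4.3,2.2,0,-0.421,1.5]
    - [-5.2,3.0,0,-0.526,1.5]

```text
time: 3.38
position: [0.4941, 0.0689, 0.1381]
tool_rot: [0.541, 0.841, 0.001, -0.001]
ft_force: [3.6, 4.2, -9.7]
grip_width: 0.0293
```

```bash
python3 swing.py 231 237 243 249 255
```

```text
knob now head-frame deg 224.3334072121019 r 0.11524154307802527 z 0.1381303178342091
jaw yaw world 24.45539725128622 q6 -0.5167642386309564 F [ 3.6  4.2 -9.7] w 0.02925453957955406
[-1.27, 0.43, 0, -0.104, 1.5]
[-2.37, 0.92, 0, -0.208, 1.5]
[-3.41, 1.52, 0, -0.313, 1.5]
[-4.39, 2.22, 0, -0.418, 1.5]
[-5.28, 3.03, 0, -0.523, 1.5]
```

arm_command:
  targets:
    - [-1.15,0.4,0,-0.104,1.5]
    - [-2.25,0.9,0,-0.208,1.5]
    - [-3.3,1.5,0,-0.313,1.5]
    - [-4.3,2.2,0,-0.418,1.5]
    - [-5.2,3.0,0,-0.523,1.5]

```text
time: 4.0
position: [0.5418, 0.0344, 0.1376]
tool_rot: [0.306, 0.952, 0.001, -0.002]
ft_force: [1.9, 5.9, -8.9]
grip_width: 0.029
```

```bash
python3 swing.py 261 267 273 279 285
```

```text
knob now head-frame deg 253.99327025660313 r 0.1146031207255111 z 0.1375914523544929
jaw yaw world 54.39174652266442 q6 -1.0958560283522008 F [ 1.9  5.9 -8.9] w 0.028958721961277124
[-1.35, 0.38, 0, -0.105, 1.5]
[-2.45, 0.87, 0, -0.210, 1.5]
[-3.49, 1.48, 0, -0.314, 1.5]
[-4.47, 2.18, 0, -0.419, 1.5]
[-5.36, 2.99, 0, -0.524, 1.5]
```

arm_command:
  targets:
    - [-1.2,0.4,0,-0.105,1.5]
    - [-2.3,0.85,0,-0.21,1.5]
    - [-3.35,1.45,0,-0.314,1.5]
    - [-4.35,2.15,0,-0.419,1.5]
    - [-5.25,2.95,0,-0.524,1.5]

```text
time: 4.62
position: [0.6007, 0.0282, 0.1369]
tool_rot: [0.049, 0.999, 0.002, -0.003]
ft_force: [0.3, 4.2, -7.9]
grip_width: 0.0293
```

```bash
python3 swing.py 291 297 303 309 315
```

```text
knob now head-frame deg 284.02066305956544 r 0.11404391650628774 z 0.1369176734134193
jaw yaw world 84.42866042939947 q6 -1.6156609348431064 F [ 0.3  4.2 -7.9] w 0.029315770386777455
[-1.36, 0.33, 0, -0.104, 1.5]
[-2.46, 0.82, 0, -0.209, 1.5]
[-3.50, 1.42, 0, -0.314, 1.5]
[-4.48, 2.13, 0, -0.418, 1.5]
[-5.37, 2.93, 0, -0.523, 1.5]
```

arm_command:
  targets:
    - [-1.2,0.35,-0.1,-0.104,1.5]
    - [-2.3,0.82,-0.15,-0.209,1.5]
    - [-3.35,1.42,-0.15,-0.314,1.5]
    - [-4.35,2.12,-0.15,-0.418,1.5]
    - [-5.25,2.92,-0.15,-0.523,1.5]

```text
time: 5.25
position: [0.655, 0.0521, 0.1377]
tool_rot: [-0.211, 0.977, 0.002, -0.004]
ft_force: [-1.3, 3.4, -8.4]
grip_width: 0.029
```

```bash
python3 swing.py 321 327 333 339 344
```

```text
knob now head-frame deg 314.2055068678378 r 0.11379680912262266 z 0.13770354202091734
jaw yaw world 114.41815705748876 q6 -2.089676243257591 F [-1.3  3.4 -8.4] w 0.029025032650461285
[-1.33, 0.30, 0, -0.104, 1.5]
[-2.43, 0.78, 0, -0.209, 1.5]
[-3.47, 1.39, 0, -0.314, 1.5]
[-4.45, 2.09, 0, -0.419, 1.5]
[-5.20, 2.76, 0, -0.506, 1.5]
```

arm_command:
  targets:
    - [-1.2,0.3,0,-0.104,1.5]
    - [-2.3,0.75,0,-0.209,1.5]
    - [-3.35,1.35,0,-0.314,1.5]
    - [-4.35,2.05,0,-0.419,1.5]
    - [-4.9,2.5,0,-0.475,1.5]

```text
time: 5.88
position: [0.6883, 0.0953, 0.1371]
tool_rot: [-0.436, 0.9, 0.003, -0.004]
ft_force: [-2.2, 1.5, -8.8]
grip_width: 0.0288
```

```bash
python3 swing.py 343 344 345 345.3 345.3
```

```text
knob now head-frame deg 341.9159260708281 r 0.11387026395788863 z 0.13711064286404054
jaw yaw world 141.64547831484455 q6 -2.496738053092015 F [-2.2  1.5 -8.8] w 0.028845370795753843
[-0.24, -0.05, 0, -0.013, 1.5]
[-0.43, 0.00, 0, -0.031, 1.5]
[-0.62, 0.06, 0, -0.048, 1.5]
[-0.68, 0.08, 0, -0.053, 1.5]
[-0.68, 0.08, 0, -0.053, 1.5]
```

arm_command:
  targets:
    - [-0.2,0.0,0,-0.02,1.5]
    - [-0.4,0.0,0,-0.035,1.5]
    - [-0.6,0.05,0,-0.05,1.5]
    - [-0.7,0.05,0,-0.055,1.5]
    - [-0.7,0.05,0,-0.055,1.5]

```text
time: 6.5
position: [0.6908, 0.101, 0.1369]
tool_rot: [-0.459, 0.888, 0.004, -0.005]
ft_force: [-6.0, 4.3, -8.3]
grip_width: 0.0291
```

```bash
python3 swing.py 345 345 345 345.3 345.3
```

```text
knob now head-frame deg 345.06199186588026 r 0.1140027859910803 z 0.13692814405463638
jaw yaw world 144.6675133046948 q6 -2.5416385703297997 F [-6.   4.3 -8.3] w 0.029087388865923453
[-0.01, -0.10, 0, 0.005, 1.5]
[-0.01, -0.10, 0, 0.005, 1.5]
[-0.01, -0.10, 0, 0.005, 1.5]
[-0.07, -0.08, 0, -0.001, 1.5]
[-0.07, -0.08, 0, -0.001, 1.5]
```

arm_command:
  targets:
    - [-0.15,-0.1,0,0,1.5]
    - [-0.3,-0.1,0,0,1.5]
    - [-0.3,-0.1,0,0,1.5]

```text
time: 6.88
position: [0.6913, 0.1022, 0.1362]
tool_rot: [-0.46, 0.888, 0.005, -0.008]
ft_force: [-8.2, 3.0, -9.0]
grip_width: 0.029
```

```bash
python3 swing.py 345 345 345 345.3 345.3
```

```text
knob now head-frame deg 345.7039583864299 r 0.11407656259423474 z 0.1362000033438368
jaw yaw world 144.7566568163889 q6 -2.5398790732614653 F [-8.2  3.  -9. ] w 0.02896798598045696
[0.11, -0.13, 0, 0.006, 1.5]
[0.11, -0.13, 0, 0.006, 1.5]
[0.11, -0.13, 0, 0.006, 1.5]
[0.05, -0.11, 0, 0.001, 1.5]
[0.05, -0.11, 0, 0.001, 1.5]
```

arm_command:
  targets:
    - [0,0,0.6,0,1.5]
    - [0,0,1.1,0,1.5]
    - [0,0,1.3,0,1.5]
    - [0,0,1.3,0,1.5]

```text
time: 7.38
position: [0.6915, 0.1025, 0.1248]
tool_rot: [-0.46, 0.888, 0.005, -0.007]
ft_force: [-8.6, 3.4, -3.6]
grip_width: 0.0298
```

arm_command:
  targets:
    - [0,0,0,0,6]
    - [0,0,0,0,6]
    - [0,0,0,0,6]
    - [0,0,0,0,6]

```text
time: 7.88
position: [0.7001, 0.1008, 0.1281]
tool_rot: [-0.46, 0.888, -0.001, 0.001]
ft_force: [0.7, -0.2, -0.4]
grip_width: 0.0577
```

arm_command:
  targets:
    - [0,0,-4,0,7]
    - [0,0,-9,0,7]
    - [0,0,-12,0,7]
    - [0,0,-12,0,7]

```text
time: 8.38
position: [0.7014, 0.1009, 0.2513]
tool_rot: [-0.46, 0.888, -0.002, 0.004]
ft_force: [-0.4, -0.3, -0.1]
grip_width: 0.07
```

```bash
python3 - <<'E'
from h import *
o=robot.get_obs();print(o['position'],o['ft_force'].round(1))
m,p,d,w=shot("wrist","w3");z=w[...,2]
k=(z>.125)&(z<.17)&(abs(w[...,0]-.69)<.03)&(abs(w[...,1]-.1)<.03)
q=w[k];print(k.sum(),q.min(0),q.max(0)) if k.sum() else 0
for n in ["scene","side"]:
  m,p,d,w=shot(n,n+"3");z=w[...,2]
  k=(z>.135)&(z<.17)&(abs(w[...,0]-.69)<.03)&(abs(w[...,1]-.1)<.03);q=w[k]
  if k.sum(): print(n,k.sum(),q.min(0),q.max(0))
E
```

```text
[0.70137017 0.10087899 0.25132902] [-0.4 -0.3 -0.1]
1064 [0.67675797 0.08696869 0.12531099] [0.70725557 0.11674418 0.15251451]
scene 95 [0.67984606 0.08645758 0.13520997] [0.70790135 0.11635155 0.15440516]
side 71 [0.67272545 0.08400912 0.13505918] [0.70445685 0.11126538 0.14998197]
```

View pics/side3.png

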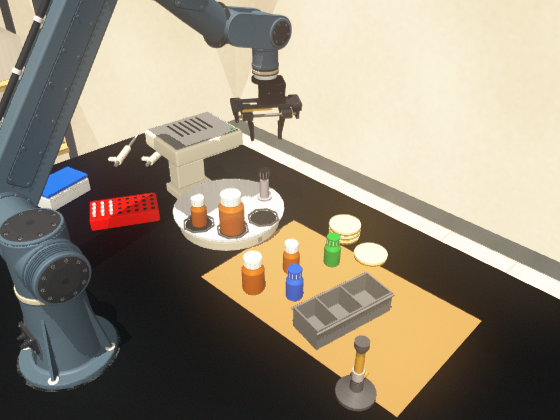

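View pics/w3.png

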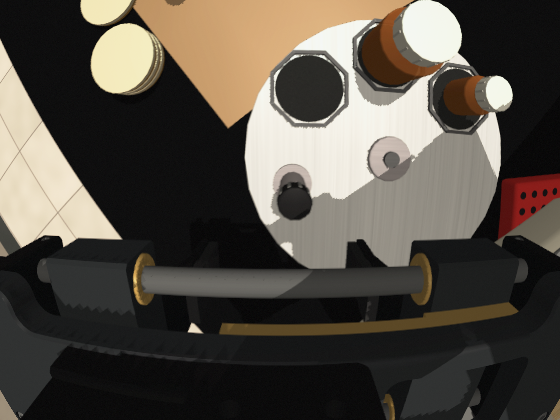

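View pics/scene3.png

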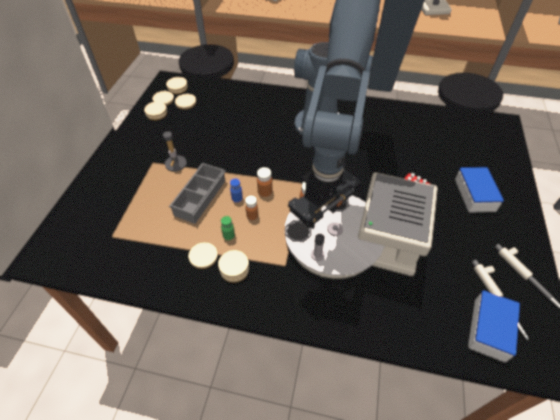

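```bash
cat > caps.py <<'E'
from h import *
import sys
def caps(n,tag):
    m,p,d,w=shot(n,tag);hsv=cv2.cvtColor(p,cv2.COLOR_RGB2HSV).astype(int);z=w[...,2]
    k=(hsv[...,1]<60)&(hsv[...,2]>120)&(z>.07)&(z<.18)&(w[...,0]<.75)&(w[...,0]>.3)&(w[...,1]<.2)&(w[...,1]>-.48)
    _,L,st,ce=cv2.connectedComponentsWithStats(k.astype(np.uint8))
    for i in range(1,len(st)):
        if st[i,4]<40: continue
        q=w[L==i];zt=np.percentile(q[:,2],97);t=q[q[:,2]>zt-.004]
        h=cv2.convexHull(t[:,:2].astype(np.float32))[:,0]
        mn,mx=t.min(0),t.max(0)
        print(n,st[i],'top z %.3f'%zt,'mid',((mn+mx)/2).round(4)[:2],'size',(mx-mn).round(3)[:2],'fit',np.round(fitc(h[:,0],h[:,1]),4) if len(h)>4 else '')
if __name__=="__main__":
    for n in sys.argv[2:]: caps(n,n+sys.argv[1])
E
python3 caps.py 4 wrist side scene
```

```text
wrist [ 397    0   63   64 2998] top z 0.170 mid [0.5143 0.0437] size [0.055 0.055] fit [0.5145 0.0436 0.0275]
wrist [479  78  33  36 795] top z 0.141 mid [0.4662 0.1273] size [0.036 0.035] fit [0.4661 0.1275 0.0176]
side [260 174   9  21 136] top z 0.124 mid [0.6772 0.0906] size [0.002 0.003] fit 
side [220 189  21  18 330] top z 0.168 mid [0.5116 0.041 ] size [0.055 0.055] fit [0.511  0.0409 0.0276]
side [191 194  14  13 151] top z 0.139 mid [0.4629 0.1262] size [0.036 0.039] fit [0.4626 0.1255 0.0186]
side [285 239  13  15 160] top z 0.090 mid [ 0.546  -0.1543] size [0.036 0.037] fit [ 0.546  -0.1529  0.0178]
side [243 251  19  19 290] top z 0.104 mid [ 0.4263 -0.137 ] size [0.045 0.044] fit [ 0.4273 -0.1368  0.0228]
scene [258 168  13  13 144] top z 0.108 mid [ 0.432  -0.1345] size [0.042 0.042] fit [ 0.4318 -0.1345  0.0216]
scene [246 196  11  11  98] top z 0.094 mid [ 0.5526 -0.1504] size [0.032 0.031] fit [ 0.5523 -0.1504  0.0162]
```

```bash
cat > mv.py <<'E'
from h import *
import sys
# mv.py x y z [jawyaw_deg]
a=[float(s) for s in sys.argv[1:]]
o=robot.get_obs();p=o['position'];M=R.from_quat(o['tool_rot']).as_matrix()
yaw=np.degrees(np.arctan2(M[1,1],M[0,1]))
s=0
if len(a)>3: s=-((a[3]-yaw+90)%180-90)
# use horizontal yaw only (tool taken as straight down)
c,sn=np.cos(np.radians(yaw)),np.sin(np.radians(yaw))
ty=np.array([c,sn]);tx=np.array([-sn,c])
d=np.array(a[:2])-p[:2]
print(f"t{o['time']:.2f} pos {p.round(4)} jaw {yaw:.1f} q6 {o['q'][5]:.2f} F {o['ft_force'].round(1)} w {o['grip_width']:.4f}")
print(f"shift cm: {d@tx*100:.2f}, {d@ty*100:.2f}, {(p[2]-a[2])*100:.2f}, spin {np.radians(s):.3f} (q6-> {o['q'][5]+np.radians(s):.2f})  |d| {np.hypot(*d)*100:.1f}cm")
E
python3 mv.py .5143 .0437 .22 79.5
```

```text
t8.68 pos [0.698  0.101  0.2449] jaw 144.7 q6 -2.54 F [ 0.4 -0.3 -0.3] w 0.0700
shift cm: 15.29, 11.69, 2.49, spin 1.138 (q6-> -1.40)  |d| 19.2cm
```

arm_command:
  targets:
    - [3.8,2.9,0,0.18,7.2]
    - [7.6,5.8,0,0.36,7.2]
    - [11.4,8.7,1,0.54,7.2]
    - [15.3,11.7,2,0.72,7.2]
    - [15.3,11.7,2.4,0.9,7.2]
  newtons: 25

```text
time: 9.3
position: [0.509, 0.0437, 0.2211]
tool_rot: [-0.024, 1.0, 0.001, -0.004]
ft_force: [1.9, 0.6, 0.2]
grip_width: 0.0719
```

arm_command:
  targets:
    - [0,0,0,0.18,7.2]
    - [0,0,0,0.24,7.2]
    - [0,0,0,0.24,7.2]

```text
time: 9.68
position: [0.5146, 0.0437, 0.2223]
tool_rot: [0.092, 0.996, 0.0, -0.001]
ft_force: [0.3, 0.3, -0.5]
grip_width: 0.0717
```

```bash
python3 mv.py .5143 .0437 .146 79.5; python3 caps.py 5 wrist
```

```text
t9.68 pos [0.5146 0.0437 0.2223] jaw 79.5 q6 -1.52 F [ 0.3  0.3 -0.5] w 0.0717
shift cm: 0.03, -0.01, 7.63, spin -0.001 (q6-> -1.52)  |d| 0.0cm
wrist [ 356  113   44   47 1571] top z 0.141 mid [0.4658 0.1277] size [0.035 0.035] fit [0.4657 0.1276 0.0176]
wrist [  71  132   43   46 1393] top z 0.106 mid [ 0.4301 -0.1342] size [0.045 0.046] fit [ 0.4299 -0.1341  0.0227]
wrist [ 244  182   78   80 4817] top z 0.169 mid [0.5142 0.0436] size [0.055 0.055] fit [0.514  0.0437 0.0273]
```

View pics/wrist5.png

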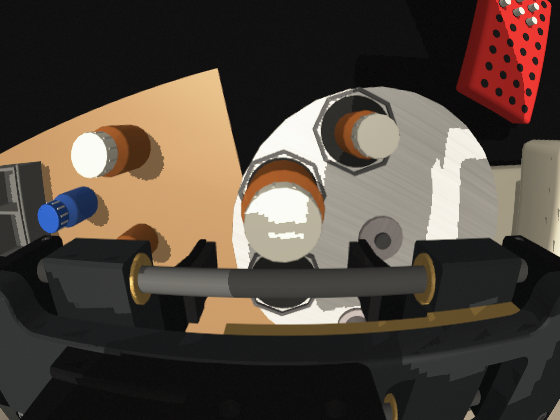

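arm_command:
  targets:
    - [0,0,3,0,7.2]
    - [0,0,5.5,0,7.2]
    - [0,0,7.2,0,7.2]
    - [0,0,7.7,0,7.2]
    - [0,0,7.7,0,5]

```text
time: 10.35
position: [0.5151, 0.0437, 0.1459]
tool_rot: [0.092, 0.996, -0.0, -0.0]
ft_force: [0.0, 0.8, -1.2]
grip_width: 0.0678
```

arm_command:
  targets:
    - [0,0,0,0,4.5]
    - [0,0,0,0,4.5]
    - [0,0,0,0,4.5]
    - [0,0,0,0,4.5]

```text
time: 10.85
position: [0.5156, 0.0437, 0.1468]
tool_rot: [0.092, 0.996, 0.0, 0.001]
ft_force: [-0.8, 1.2, 3.6]
grip_width: 0.0554
```

arm_command:
  targets:
    - [0,0,-1,0,4.5]
    - [0,0,-3,0,4.5]
    - [0,0,-6,0,4.5]
    - [0,0,-8,0,4.5]
    - [0,0,-8,0,4.5]
  newtons: 30

```text
time: 11.48
position: [0.5156, 0.0436, 0.2273]
tool_rot: [0.092, 0.996, -0.0, 0.001]
ft_force: [-0.8, 0.5, -3.7]
grip_width: 0.0552
```

```bash
python3 mv.py .56 -.25 .225 79.5
```

```text
t11.47 pos [0.5156 0.0436 0.2273] jaw 79.4 q6 -1.52 F [-0.8  0.5 -3.7] w 0.0552
shift cm: -9.76, -28.04, 0.23, spin -0.001 (q6-> -1.52)  |d| 29.7cm
```

arm_command:
  targets:
    - [-2,-3.5,0,0,4.5]
    - [-4,-7,0,0,4.5]
    - [-7,-11,0,0,4.5]
    - [-10,-15,0,0,4.5]
    - [-13,-19,0,0,4.5]

```text
time: 12.1
position: [0.6072, -0.1679, 0.2239]
tool_rot: [0.092, 0.996, 0.001, -0.002]
ft_force: [0.5, 0.7, -3.1]
grip_width: 0.0552
```

arm_command:
  targets:
    - [-1,-4,0,0,4.5]
    - [-2,-8,0,0,4.5]
    - [-2,-12,0,0,4.5]
    - [-2,-14,0,0,4.5]
    - [-2,-14,0,0,4.5]

```text
time: 12.72
position: [0.6009, -0.3087, 0.2246]
tool_rot: [0.093, 0.996, 0.001, -0.001]
ft_force: [0.4, 0.2, -3.1]
grip_width: 0.0553
```

```bash
cat > car.py <<'E'
from h import *
import sys
def car(n,tag):
    m,p,d,w=shot(n,tag);hsv=cv2.cvtColor(p,cv2.COLOR_RGB2HSV).astype(int);z=w[...,2]
    k=(z>.054)&(z<.066)&(w[...,1]<-.2)&(w[...,1]>-.5)&(hsv[...,1]<60)&(hsv[...,2]<200)&(w[...,0]>.3)&(w[...,0]<.72)
    _,L,st,ce=cv2.connectedComponentsWithStats(cv2.dilate(k.astype(np.uint8),np.ones((3,3))))
    i=1+np.argmax(st[1:,4]);q=w[k&(L==i)];q=q[q[:,2]>np.percentile(q[:,2],60)-.003]
    r=cv2.minAreaRect(q[:,:2].astype(np.float32));b=cv2.boxPoints(r)
    e=sorted([(np.linalg.norm(b[1]-b[0]),*(b[1]-b[0])),(np.linalg.norm(b[2]-b[1]),*(b[2]-b[1]))])
    v=np.array(e[1][1:]);v=v*np.sign(v[0])/np.linalg.norm(v);c=np.array(r[0])
    print(n,len(q),'z',np.median(q[:,2]).round(4),'c',c.round(4),'len',e[1][0].round(4),'wid',e[0][0].round(4),'yaw',np.degrees(np.arctan2(v[1],v[0])).round(2))
    for s,x in (('s',-.0795),('m',-.013),('l',.0665)): print('  cell',s,(c+v*x).round(4),'px',proj(m,[*(c+v*x),.06],n=='wrist').round(0))
for n in sys.argv[2:]: car(n,"car"+n+sys.argv[1])
E
python3 car.py 1 wrist side; python3 mv.py .6 -.3 .225 79.5
```

```text
wrist 2713 z 0.0581 c [ 0.5098 -0.3583] len 0.2264 wid 0.0989 yaw -10.6
  cell s [ 0.4317 -0.3437] px [217.  40.]
  cell m [ 0.497  -0.3559] px [217. 104.]
  cell l [ 0.5752 -0.3706] px [219. 181.]
side 727 z 0.0568 c [ 0.5067 -0.3609] len 0.2283 wid 0.0997 yaw -10.86
  cell s [ 0.4287 -0.3459] px [316. 313.]
  cell m [ 0.494  -0.3585] px [339. 302.]
  cell l [ 0.572  -0.3734] px [365. 289.]
t12.82 pos [ 0.6016 -0.3065  0.2253] jaw 79.4 q6 -2.02 F [ 0.7 -0.3 -2.1] w 0.0555
shift cm: 0.27, 0.61, 0.03, spin -0.001 (q6-> -2.02)  |d| 0.7cm
```

View pics/carwrist1.png

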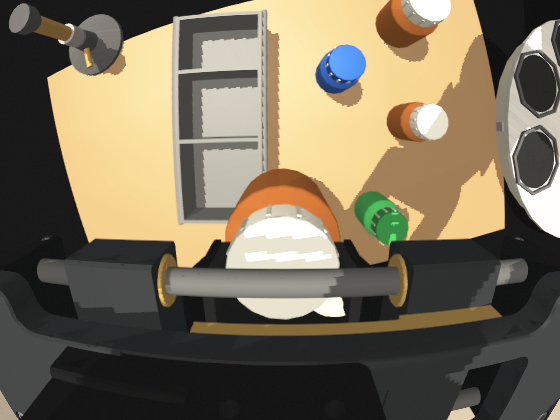

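```bash
python3 - <<'E'
from h import *
m,p,d,w=shot("wrist","x1")
z=w[...,2];c=np.array([.5098,-.3583]);a=np.radians(-10.6)
q=(w[...,:2]-c)@np.array([[np.cos(a),-np.sin(a)],[np.sin(a),np.cos(a)]])
for lo,hi in((.056,.066),(.045,.054)):
    k=(z>lo)&(z<hi)&(abs(q[...,0]-.0)<.1)&(abs(q[...,1])<.06)
    h,e=np.histogram(q[k][:,1],np.arange(-.056,.057,.002));print(lo,list(zip((e[:-1]*1000).round().astype(int),h)))
k=(z>.057)&(z<.066)&(abs(q[...,0])<.125)&(abs(q[...,1])<.036)
h,e=np.histogram(q[k][:,0],np.arange(-.125,.125,.002));print([(int(round(a*1000)),b) for a,b in zip(e,h) if b>3])
E
```

```text
0.056 [(np.int64(-56), np.int64(0)), (np.int64(-54), np.int64(0)), (np.int64(-52), np.int64(17)), (np.int64(-50), np.int64(242)), (np.int64(-48), np.int64(236)), (np.int64(-46), np.int64(246)), (np.int64(-44), np.int64(365)), (np.int64(-42), np.int64(290)), (np.int64(-40), np.int64(14)), (np.int64(-38), np.int64(14)), (np.int64(-36), np.int64(15)), (np.int64(-34), np.int64(15)), (np.int64(-32), np.int64(15)), (np.int64(-30), np.int64(17)), (np.int64(-28), np.int64(12)), (np.int64(-26), np.int64(14)), (np.int64(-24), np.int64(15)), (np.int64(-22), np.int64(16)), (np.int64(-20), np.int64(13)), (np.int64(-18), np.int64(13)), (np.int64(-16), np.int64(14)), (np.int64(-14), np.int64(16)), (np.int64(-12), np.int64(18)), (np.int64(-10), np.int64(13)), (np.int64(-8), np.int64(15)), (np.int64(-6), np.int64(16)), (np.int64(-4), np.int64(17)), (np.int64(-2), np.int64(16)), (np.int64(0), np.int64(16)), (np.int64(2), np.int64(15)), (np.int64(4), np.int64(17)), (np.int64(6), np.int64(17)), (np.int64(8), np.int64(17)), (np.int64(10), np.int64(14)), (np.int64(12), np.int64(13)), (np.int64(14), np.int
[... 1843 characters left out ...]
 np.int64(4)), (np.int64(28), np.int64(3)), (np.int64(30), np.int64(2)), (np.int64(32), np.int64(4)), (np.int64(34), np.int64(3)), (np.int64(36), np.int64(3)), (np.int64(38), np.int64(1)), (np.int64(40), np.int64(0)), (np.int64(42), np.int64(0)), (np.int64(44), np.int64(0)), (np.int64(46), np.int64(0)), (np.int64(48), np.int64(4)), (np.int64(50), np.int64(0)), (np.int64(52), np.int64(0)), (np.int64(54), np.int64(0))]
[(-113, np.int64(11)), (-111, np.int64(118)), (-109, np.int64(127)), (-107, np.int64(64)), (-51, np.int64(123)), (-49, np.int64(131)), (-47, np.int64(31)), (21, np.int64(58)), (23, np.int64(135)), (25, np.int64(66)), (107, np.int64(62)), (109, np.int64(66)), (111, np.int64(61))]
```

```bash
python3 mv.py .5765 -.3715 .20 79.4
```

```text
t12.88 pos [ 0.6018 -0.3062  0.2256] jaw 79.5 q6 -2.02 F [ 0.4  0.8 -3.5] w 0.0557
shift cm: 1.29, -6.88, 2.56, spin 0.001 (q6-> -2.02)  |d| 7.0cm
```

arm_command:
  targets:
    - [0.6,-3.5,0,0,4.5]
    - [1.3,-6.5,1,0,4.5]
    - [1.3,-6.9,2.5,0,4.5]
    - [1.3,-6.9,2.5,0,4.5]
    - [1.3,-6.9,2.5,0,4.5]

```text
time: 13.5
position: [0.5771, -0.372, 0.2011]
tool_rot: [0.091, 0.996, 0.0, -0.0]
ft_force: [0.4, -0.6, -3.0]
grip_width: 0.0555
```

```bash
python3 mv.py .5765 -.3715 .104 79.4;python3 - <<'E'
from h import *
m,p,d,w=shot("side","s5");cv2.imwrite("pics/s5c.png",cv2.resize(p[200:400,200:440,::-1],None,fx=3,fy=3))
m,p,d,w=shot("wrist","w5")
E
```

```text
t13.50 pos [ 0.5771 -0.372   0.2011] jaw 79.5 q6 -2.12 F [ 0.4 -0.6 -3. ] w 0.0555
shift cm: 0.07, 0.04, 9.71, spin 0.002 (q6-> -2.12)  |d| 0.1cm
```

View pics/s5c.png

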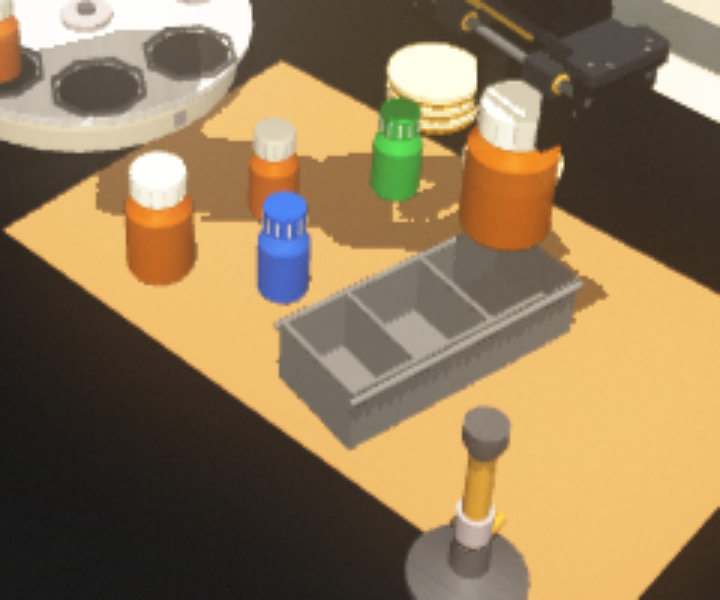

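View pics/w5.png

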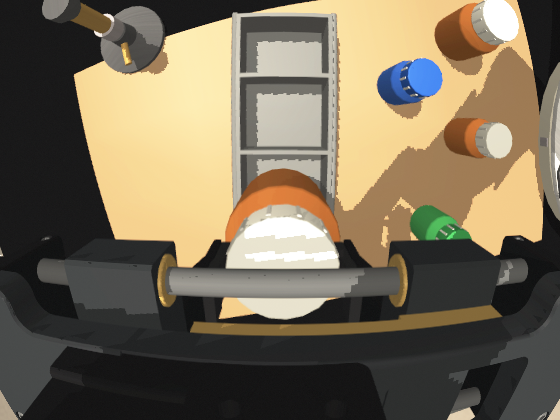

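arm_command:
  targets:
    - [0.05,0.05,2,0,4.5]
    - [0.05,0.05,4,0,4.5]
    - [0.05,0.05,6,0,4.5]
    - [0.05,0.05,7.5,0,4.5]
    - [0.05,0.05,8.8,0,4.5]

```text
time: 14.22
position: [0.5764, -0.3729, 0.1128]
tool_rot: [0.092, 0.996, -0.0, 0.0]
ft_force: [-0.1, -0.5, -3.1]
grip_width: 0.0553
```

arm_command:
  targets:
    - [0,0,0.4,0,4.5]
    - [0,0,0.7,0,4.5]
    - [0,0,0.9,0,4.5]
    - [0,0,1.05,0,4.5]

```text
time: 14.72
position: [0.5762, -0.3733, 0.103]
tool_rot: [0.092, 0.996, -0.0, 0.0]
ft_force: [-0.3, -0.4, -3.6]
grip_width: 0.0555
```

arm_command:
  targets:
    - [0,0,0.08,0,4.5]
    - [0,0,0.16,0,4.5]
    - [0,0,0.24,0,4.5]

```text
time: 15.1
position: [0.5761, -0.3732, 0.1018]
tool_rot: [0.092, 0.996, -0.0, 0.0]
ft_force: [-2.3, 2.4, 7.9]
grip_width: 0.0555
```

arm_command:
  targets:
    - [0,0,0,0,7.2]
    - [0,0,0,0,7.2]
    - [0,0,0,0,7.2]
    - [0,0,0,0,7.2]

```text
time: 15.6
position: [0.576, -0.3731, 0.1]
tool_rot: [0.092, 0.996, 0.0, -0.0]
ft_force: [-0.1, 0.3, 0.8]
grip_width: 0.0716
```

arm_command:
  targets:
    - [0,0,-3,0,7.2]
    - [0,0,-7,0,7.2]
    - [0,0,-12,0,7.2]
    - [0,0,-12,0,7.2]

```text
time: 16.1
position: [0.5785, -0.3753, 0.2257]
tool_rot: [0.092, 0.996, -0.003, 0.004]
ft_force: [-0.1, -1.1, -0.4]
grip_width: 0.0722
```

```bash
python3 caps.py 6 wrist;  python3 mv.py .466 .1276 .22 -5
```

```text
wrist [ 464    1   45   45 1519] top z 0.105 mid [ 0.4299 -0.1349] size [0.046 0.047] fit [ 0.43   -0.135   0.0229]
wrist [467 119  35  34 942] top z 0.091 mid [ 0.5493 -0.1517] size [0.035 0.035] fit [ 0.5496 -0.1517  0.0176]
wrist [ 252  167   66   66 3409] top z 0.124 mid [ 0.5741 -0.3732] size [0.054 0.055] fit [ 0.5744 -0.3733  0.0273]
t16.15 pos [ 0.5771 -0.374   0.2228] jaw 79.4 q6 -2.12 F [-0.5 -0.1 -0.3] w 0.0719
shift cm: 20.14, 47.27, 0.28, spin 1.473 (q6-> -0.65)  |d| 51.4cm
```

View pics/wrist6.png

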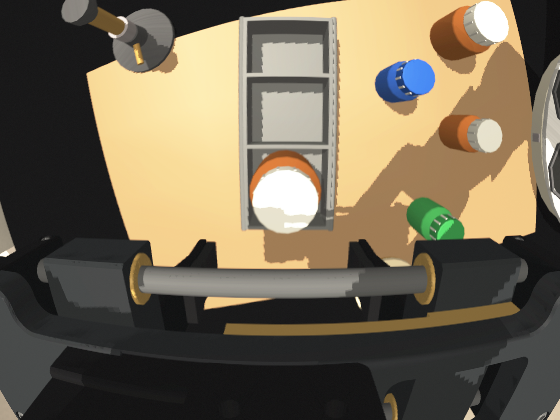

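arm_command:
  targets:
    - [2.2,5,0,0.16,6]
    - [4.4,10,0,0.32,6]
    - [6.6,15.2,0,0.48,6]
    - [8.8,20.5,0,0.64,6]
    - [11,26,0,0.8,6]

```text
time: 16.77
position: [0.514, -0.0953, 0.2186]
tool_rot: [0.475, 0.88, -0.0, -0.002]
ft_force: [0.2, 0.5, -0.4]
grip_width: 0.0599
```

```bash
 python3 mv.py .466 .1276 .22 -5
```

```text
t16.77 pos [ 0.514  -0.0953  0.2186] jaw 33.2 q6 -0.98 F [ 0.2  0.5 -0.4] w 0.0599
shift cm: 21.28, 8.20, -0.14, spin 0.667 (q6-> -0.31)  |d| 22.8cm
```

arm_command:
  targets:
    - [5,2,0,0.16,6]
    - [10,4,0,0.32,6]
    - [15,6,0,0.48,6]
    - [20,7.7,0,0.64,6]
    - [21.3,8.2,0,0.667,6]

```text
time: 17.4
position: [0.4633, 0.1281, 0.2187]
tool_rot: [0.734, 0.679, -0.002, -0.002]
ft_force: [-0.5, 0.6, -1.7]
grip_width: 0.0598
```

arm_command:
  targets:
    - [0,0,0,0,6]
    - [0,0,0,0,6]

```text
time: 17.65
position: [0.466, 0.1249, 0.2195]
tool_rot: [0.735, 0.678, -0.001, -0.0]
ft_force: [-0.3, -0.2, -0.4]
grip_width: 0.0602
```

```bash
  python3 caps.py 7 wrist; python3 mv.py .466 .1276 .122 -5
```

```text
wrist [ 258  187   47   48 1690] top z 0.141 mid [0.4658 0.1277] size [0.035 0.035] fit [0.466  0.1278 0.0176]
t17.70 pos [0.4662 0.1247 0.2196] jaw -4.7 q6 0.11 F [-0.4 -0.2 -0.2] w 0.0600
shift cm: 0.29, -0.05, 9.76, spin 0.006 (q6-> 0.12)  |d| 0.3cm
```

arm_command:
  targets:
    - [0.3,0,3,0,6]
    - [0.3,0,6,0,6]
    - [0.3,0,9,0,6]
    - [0.3,0,9.8,0,6]
    - [0.3,0,9.8,0,4]

```text
time: 18.32
position: [0.4666, 0.1279, 0.122]
tool_rot: [0.736, 0.677, -0.0, -0.0]
ft_force: [-0.6, 1.1, -0.7]
grip_width: 0.0554
```

arm_command:
  targets:
    - [0,0,0,0,2.5]
    - [0,0,0,0,2.5]
    - [0,0,0,0,2.5]
    - [0,0,0,0,2.5]
    - [0,0,0,0,2.5]
  newtons: 22

```text
time: 18.95
position: [0.4669, 0.1286, 0.1229]
tool_rot: [0.735, 0.678, 0.001, 0.0]
ft_force: [-0.8, -0.9, 6.2]
grip_width: 0.0354
```

arm_command:
  targets:
    - [0,0,-1,0,2.5]
    - [0,0,-3,0,2.5]
    - [0,0,-6,0,2.5]
    - [0,0,-9,0,2.5]
    - [0,0,-10,0,2.5]

```text
time: 19.58
position: [0.4673, 0.1286, 0.2239]
tool_rot: [0.735, 0.678, 0.001, 0.001]
ft_force: [0.9, 0.4, -2.2]
grip_width: 0.0353
```

```bash
  python3 mv.py .50 -.28 .222 79.4
```

```text
t19.57 pos [0.4673 0.1286 0.2239] jaw -4.6 q6 0.12 F [ 0.9  0.4 -2.2] w 0.0353
shift cm: -40.46, 6.57, 0.19, spin -1.467 (q6-> -1.35)  |d| 41.0cm
```

arm_command:
  targets:
    - [-4,0.7,0,-0.15,2.5]
    - [-8,1.3,0,-0.3,2.5]
    - [-12,2,0,-0.45,2.5]
    - [-16,2.6,0,-0.6,2.5]
    - [-20,3.3,0,-0.75,2.5]

```text
time: 20.2
position: [0.4824, -0.0745, 0.2213]
tool_rot: [0.434, 0.901, -0.0, -0.001]
ft_force: [0.8, 0.2, -0.9]
grip_width: 0.0353
```

```bash
  python3 mv.py .50 -.28 .222 79.4
```

```text
t20.20 pos [ 0.4824 -0.0745  0.2213] jaw 38.6 q6 -1.06 F [ 0.8  0.2 -0.9] w 0.0353
shift cm: -17.16, -11.44, -0.07, spin -0.712 (q6-> -1.77)  |d| 20.6cm
```

arm_command:
  targets:
    - [-3.5,-2.3,0,-0.15,2.5]
    - [-7,-4.6,0,-0.3,2.5]
    - [-10.5,-7,0,-0.45,2.5]
    - [-14,-9.3,0,-0.6,2.5]
    - [-17.1,-11.4,0,-0.71,2.5]

```text
time: 20.82
position: [0.4992, -0.2795, 0.221]
tool_rot: [0.094, 0.996, 0.001, -0.001]
ft_force: [0.3, -0.5, -0.9]
grip_width: 0.0354
```

arm_command:
  targets:
    - [0,0,0,0,2.5]

```text
time: 20.95
position: [0.4996, -0.2811, 0.2211]
tool_rot: [0.097, 0.995, -0.0, -0.0]
ft_force: [-1.6, -0.1, -1.1]
grip_width: 0.0355
```

```bash
  python3 car.py 2 wrist side; python3 mv.py .4316 -.3444 .18 79.4
```

```text
wrist 1703 z 0.0596 c [ 0.4673 -0.3497] len 0.1388 wid 0.0985 yaw -10.58
  cell s [ 0.3891 -0.3351] px [208.  99.]
  cell m [ 0.4545 -0.3473] px [210. 164.]
  cell l [ 0.5326 -0.3619] px [215. 238.]
side 643 z 0.0567 c [ 0.5057 -0.3612] len 0.2273 wid 0.0998 yaw -11.11
  cell s [ 0.4277 -0.3459] px [316. 313.]
  cell m [ 0.493  -0.3587] px [339. 302.]
  cell l [ 0.571  -0.3741] px [365. 289.]
t21.05 pos [ 0.4989 -0.2777  0.221 ] jaw 78.9 q6 -2.08 F [-0.9 -0.1 -1. ] w 0.0355
shift cm: 5.32, -7.84, 4.10, spin -0.008 (q6-> -2.09)  |d| 9.5cm
```

View pics/carwrist2.png

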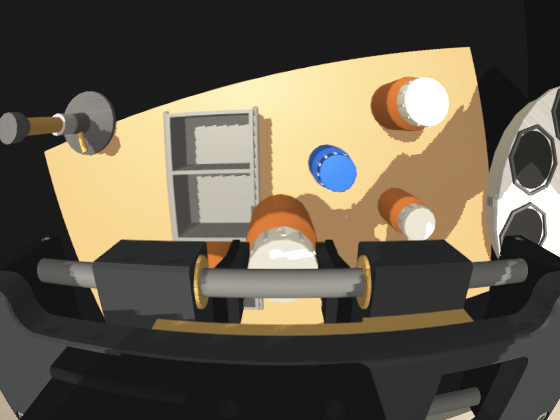

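arm_command:
  targets:
    - [2.7,-4,0,0,2.5]
    - [5.3,-7.8,1,-0.008,2.5]
    - [5.3,-7.8,3,-0.008,2.5]
    - [5.3,-7.8,4.1,-0.008,2.5]
    - [5.3,-7.8,4.1,-0.008,2.5]

```text
time: 21.68
position: [0.4326, -0.343, 0.1802]
tool_rot: [0.091, 0.996, 0.001, -0.001]
ft_force: [0.3, -0.3, -0.6]
grip_width: 0.0354
```

```bash
  python3 mv.py .4317 -.3445 .08 79.4; python3 - <<'E'
from h import *
m,p,d,w=shot("side","s6");cv2.imwrite("pics/s6c.png",cv2.resize(p[200:400,200:440,::-1],None,fx=3,fy=3))
m,p,d,w=shot("wrist","w6")
E
```

```text
t21.68 pos [ 0.4326 -0.343   0.1802] jaw 79.5 q6 -2.26 F [ 0.3 -0.3 -0.6] w 0.0354
shift cm: 0.06, -0.16, 10.02, spin 0.002 (q6-> -2.26)  |d| 0.2cm
```

View pics/s6c.png

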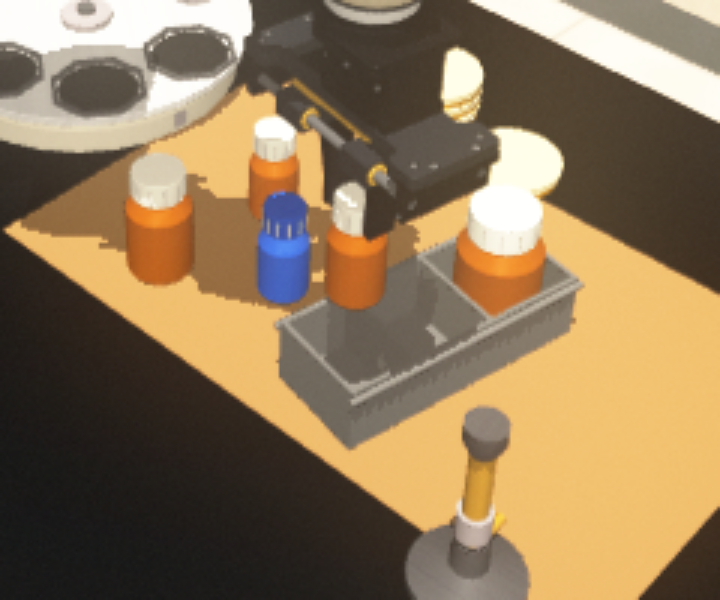

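View pics/w6.png

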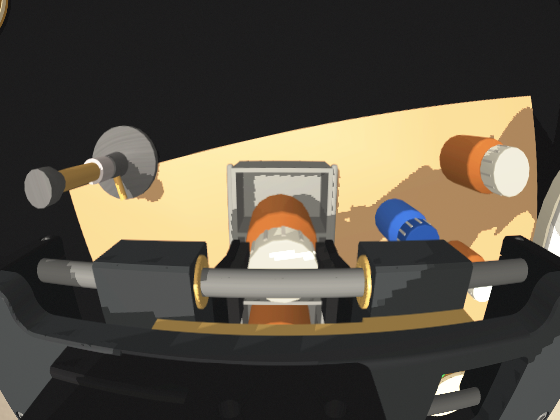

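arm_command:
  targets:
    - [0.05,-0.15,2,0,2.5]
    - [0.05,-0.15,4.5,0,2.5]
    - [0.05,-0.15,7,0,2.5]
    - [0.05,-0.15,8.5,0,2.5]
    - [0.05,-0.15,9.4,0,2.5]

```text
time: 22.4
position: [0.4325, -0.3462, 0.0869]
tool_rot: [0.092, 0.996, -0.0, 0.0]
ft_force: [-0.2, -0.1, -0.2]
grip_width: 0.0356
```

arm_command:
  targets:
    - [0,0,0.2,0,2.5]
    - [0,0,0.4,0,2.5]
    - [0,0,0.6,0,2.5]
    - [0,0,0.7,0,2.5]

```text
time: 22.9
position: [0.4322, -0.3464, 0.0804]
tool_rot: [0.092, 0.996, -0.0, 0.0]
ft_force: [-0.1, -0.1, -0.5]
grip_width: 0.0353
```

arm_command:
  targets:
    - [0,0,0.1,0,2.5]
    - [0,0,0.2,0,2.5]
    - [0,0,0.3,0,2.5]

```text
time: 23.28
position: [0.4324, -0.3466, 0.0779]
tool_rot: [0.092, 0.996, -0.0, 0.0]
ft_force: [-0.4, 1.8, 10.0]
grip_width: 0.0353
```

arm_command:
  targets:
    - [0,0,0,0,5.5]
    - [0,0,0,0,5.5]
    - [0,0,0,0,5.5]
    - [0,0,0,0,5.5]

```text
time: 23.78
position: [0.432, -0.3461, 0.077]
tool_rot: [0.092, 0.996, 0.0, -0.0]
ft_force: [-0.6, -0.9, -0.6]
grip_width: 0.0548
```

arm_command:
  targets:
    - [0,0,-3,0,5.5]
    - [0,0,-7,0,5.5]
    - [0,0,-12,0,5.5]
    - [0,0,-13,0,5.5]
    - [0,0,-13,0,5.5]

```text
time: 24.4
position: [0.4321, -0.3462, 0.2075]
tool_rot: [0.092, 0.996, -0.0, 0.0]
ft_force: [0.5, 0.3, -0.5]
grip_width: 0.0553
```

```bash
  python3 caps.py 8 wrist side;python3 mv.py .430 -.1347 .19 79.4
```

```text
wrist [ 469  143   46   48 1725] top z 0.105 mid [ 0.4295 -0.1349] size [0.044 0.046] fit [ 0.4296 -0.1348  0.0228]
wrist [ 260  183   42   44 1368] top z 0.096 mid [ 0.4328 -0.3482] size [0.035 0.035] fit [ 0.4328 -0.3482  0.0176]
side [260 174   9  20 131] top z 0.124 mid [0.68   0.0913] size [0.006 0.006] fit 
side [285 239  13  14 156] top z 0.090 mid [ 0.5472 -0.1528] size [0.035 0.035] fit [ 0.5472 -0.1537  0.0182]
side [244 251  18  19 276] top z 0.104 mid [ 0.4257 -0.1376] size [0.044 0.044] fit [ 0.4262 -0.1379  0.0216]
side [356 262  25  23 475] top z 0.123 mid [ 0.5716 -0.3746] size [0.056 0.054] fit [ 0.5718 -0.3749  0.0276]
side [310 298  17  17 242] top z 0.095 mid [ 0.4303 -0.3502] size [0.037 0.036] fit [ 0.4295 -0.3505  0.0178]
t24.50 pos [ 0.4313 -0.3453  0.2057] jaw 79.5 q6 -2.26 F [ 0.4  0.5 -0.6] w 0.0551
shift cm: 3.98, 20.68, 1.57, spin 0.001 (q6-> -2.26)  |d| 21.1cm
```

View pics/wrist8.png

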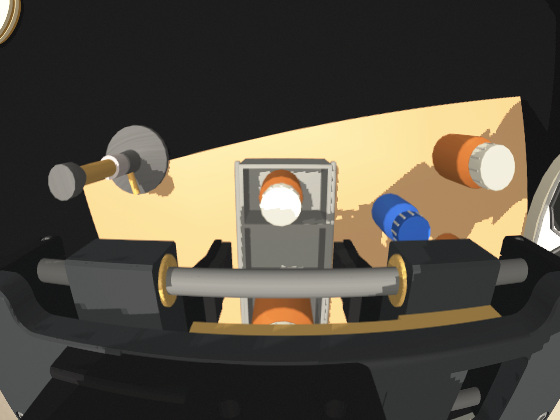

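arm_command:
  targets:
    - [1,5,0,0,6.5]
    - [2,10,0,0,6.5]
    - [3,15,0,0,6.5]
    - [4,20,0,0,6.5]
    - [4,20.7,0,0,6.5]

```text
time: 25.12
position: [0.4282, -0.1316, 0.2054]
tool_rot: [0.09, 0.996, 0.002, -0.003]
ft_force: [0.6, -0.3, 0.4]
grip_width: 0.0651
```

arm_command:
  targets:
    - [0,0,1,0,6.5]
    - [0,0,1,0,6.5]

```text
time: 25.38
position: [0.4302, -0.1362, 0.1958]
tool_rot: [0.092, 0.996, 0.0, -0.001]
ft_force: [0.5, 0.7, -0.7]
grip_width: 0.0652
```

```bash
  python3 caps.py 9 wrist;python3 mv.py .4298 -.1348 .084 79.4
```

```text
wrist [ 258  180   55   58 2478] top z 0.105 mid [ 0.4296 -0.1345] size [0.045 0.044] fit [ 0.4297 -0.1343  0.0224]
wrist [ 64 228  34  22 346] top z 0.096 mid [ 0.4228 -0.3496] size [0.015 0.03 ] fit [ 0.4312 -0.3478  0.0162]
wrist [272 301  37  24 698] top z 0.091 mid [ 0.5408 -0.1501] size [0.019 0.034] fit [ 0.5463 -0.15    0.0155]
t25.43 pos [ 0.4305 -0.1364  0.1962] jaw 79.4 q6 -1.94 F [0.8 0.2 0. ] w 0.0649
shift cm: 0.10, 0.15, 11.22, spin -0.000 (q6-> -1.94)  |d| 0.2cm
```

View pics/wrist9.png

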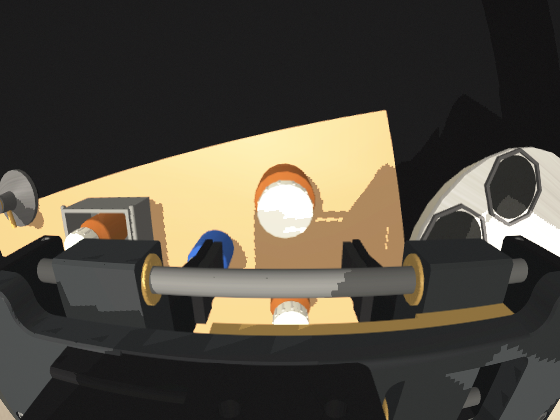

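arm_command:
  targets:
    - [0.1,0.15,3,0,6.5]
    - [0.1,0.15,6,0,6.5]
    - [0.1,0.15,9,0,6.5]
    - [0.1,0.15,11,0,6.5]
    - [0.1,0.15,11.2,0,6.5]

```text
time: 26.05
position: [0.4293, -0.1344, 0.0838]
tool_rot: [0.093, 0.996, 0.001, -0.001]
ft_force: [-0.5, 0.5, -0.5]
grip_width: 0.0653
```

arm_command:
  targets:
    - [0,0,0,0,5]
    - [0,0,0,0,3.5]
    - [0,0,0,0,3.5]
    - [0,0,0,0,3.5]
    - [0,0,0,0,3.5]
  newtons: 28

```text
time: 26.68
position: [0.4304, -0.134, 0.0859]
tool_rot: [0.092, 0.996, -0.0, 0.001]
ft_force: [-0.4, -0.0, 6.4]
grip_width: 0.0448
```

arm_command:
  targets:
    - [0,0,-1,0,3.5]
    - [0,0,-3,0,3.5]
    - [0,0,-6,0,3.5]
    - [0,0,-9,0,3.5]
    - [0,0,-11.5,0,3.5]

```text
time: 27.3
position: [0.4295, -0.1334, 0.2014]
tool_rot: [0.092, 0.996, 0.0, -0.0]
ft_force: [0.7, -0.2, -1.8]
grip_width: 0.0451
```

```bash
python3 mv.py .5145 .0435 .20 79.4
```

```text
t27.30 pos [ 0.4295 -0.1334  0.2014] jaw 79.5 q6 -1.94 F [ 0.7 -0.2 -1.8] w 0.0451
shift cm: -5.13, 18.94, 0.14, spin 0.001 (q6-> -1.94)  |d| 19.6cm
```

arm_command:
  targets:
    - [-1.2,4,0,0,3.5]
    - [-2.4,8,0,0,3.5]
    - [-3.6,12.5,0,0,3.5]
    - [-4.8,17,0,0,3.5]
    - [-5.1,18.9,0,0,3.5]

```text
time: 27.92
position: [0.5148, 0.0451, 0.2002]
tool_rot: [0.09, 0.996, 0.0, -0.0]
ft_force: [-0.0, 0.4, -0.6]
grip_width: 0.0454
```

arm_command:
  targets:
    - [0,0,0,0,3.5]
    - [0,0,1,0,3.5]
    - [0,0,2,0,3.5]

```text
time: 28.3
position: [0.5138, 0.0419, 0.1794]
tool_rot: [0.092, 0.996, -0.0, -0.0]
ft_force: [-0.5, -1.2, -1.8]
grip_width: 0.0455
```

```bash
python3 mv.py .5145 .0435 .1385 79.4;python3 - <<'E'
from h import *
m,p,d,w=shot("wrist","w10")
z=w[...,2]
E
```

```text
t28.30 pos [0.5138 0.0419 0.1794] jaw 79.4 q6 -1.52 F [-0.5 -1.2 -1.8] w 0.0455
shift cm: -0.04, 0.17, 4.09, spin -0.000 (q6-> -1.52)  |d| 0.2cm
```

View pics/w10.png

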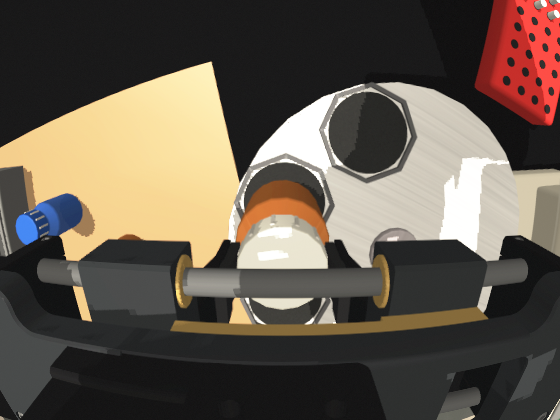

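arm_command:
  targets:
    - [0,0.15,1.5,0,3.5]
    - [0,0.15,2.8,0,3.5]
    - [0,0.15,3.6,0,3.5]
    - [0,0.15,3.9,0,3.5]
    - [0,0.15,4.1,0,3.5]

```text
time: 28.98
position: [0.515, 0.0442, 0.1391]
tool_rot: [0.092, 0.996, -0.0, 0.0]
ft_force: [0.3, 0.6, -1.6]
grip_width: 0.0454
```

arm_command:
  targets:
    - [0,0,0.1,0,3.5]
    - [0,0,0.2,0,3.5]

```text
time: 29.22
position: [0.5151, 0.0442, 0.1374]
tool_rot: [0.092, 0.996, -0.0, 0.0]
ft_force: [-0.6, -0.4, -2.2]
grip_width: 0.0453
```

arm_command:
  targets:
    - [0,0,0.1,0,3.5]
    - [0,0,0.2,0,3.5]

```text
time: 29.48
position: [0.515, 0.0443, 0.1359]
tool_rot: [0.092, 0.996, 0.0, 0.0]
ft_force: [-2.4, 0.4, 9.4]
grip_width: 0.0456
```

Contact. Release and rise; then the small waiting bottle.

arm_command:
  targets:
    - [0,0,0,0,6.5]
    - [0,0,0,0,6.5]
    - [0,0,0,0,6.5]
    - [0,0,0,0,6.5]

```text
time: 29.98
position: [0.5148, 0.0442, 0.1351]
tool_rot: [0.092, 0.996, 0.0, -0.0]
ft_force: [-0.3, 0.9, 1.1]
grip_width: 0.0638
```

arm_command:
  targets:
    - [0,0,-3,0,6.5]
    - [0,0,-6,0,6.5]
    - [0,0,-7,0,6.5]
    - [0,0,-7,0,6.5]

```text
time: 30.48
position: [0.515, 0.0442, 0.2054]
tool_rot: [0.092, 0.996, -0.0, 0.001]
ft_force: [0.4, 0.5, -0.8]
grip_width: 0.0649
```

```bash
python3 caps.py 11 wrist side; python3 mv.py .550 -.151 .20 79.4
```

```text
wrist [ 250  189   65   68 3425] top z 0.155 mid [0.514  0.0438] size [0.045 0.045] fit [0.514  0.044  0.0224]
side [260 174   9  21 137] top z 0.126 mid [0.6766 0.0898] size [0.008 0.009] fit 
side [222 194  18  16 237] top z 0.154 mid [0.51   0.0407] size [0.045 0.047] fit [0.5103 0.0412 0.0229]
side [285 239  13  14 155] top z 0.090 mid [ 0.5474 -0.1521] size [0.034 0.034] fit [ 0.5475 -0.152   0.0172]
side [356 262  25  23 473] top z 0.123 mid [ 0.572  -0.3745] size [0.055 0.055] fit [ 0.5712 -0.3748  0.0274]
side [310 298  17  17 240] top z 0.095 mid [ 0.43   -0.3494] size [0.035 0.034] fit [ 0.4301 -0.3495  0.0173]
t30.57 pos [0.514  0.0443 0.2042] jaw 79.5 q6 -1.52 F [-0.1  0.2  0.1] w 0.0652
shift cm: -7.11, -18.55, 0.42, spin 0.001 (q6-> -1.52)  |d| 19.9cm
```

arm_command:
  targets:
    - [-2,-5,0,0,6]
    - [-4,-10.2,0,0,6]
    - [-6,-15.5,0,0,6]
    - [-7.1,-18.5,0,0,6]
    - [-7.1,-18.5,0,0,6]

```text
time: 31.2
position: [0.5507, -0.153, 0.2036]
tool_rot: [0.094, 0.996, 0.0, -0.001]
ft_force: [-0.0, 0.9, -0.3]
grip_width: 0.0598
```

arm_command:
  targets:
    - [0,0,1,0,6]

```text
time: 31.32
position: [0.5503, -0.1499, 0.1943]
tool_rot: [0.092, 0.996, 0.0, -0.0]
ft_force: [-0.4, -0.1, 0.4]
grip_width: 0.0599
```

```bash
python3 caps.py 12 wrist; python3 mv.py .5495 -.1515 .072 79.4
```

```text
wrist [  43  110   38   39 1142] top z 0.097 mid [ 0.433  -0.3479] size [0.035 0.036] fit [ 0.4328 -0.3478  0.0177]
wrist [ 487  110   57   60 2714] top z 0.155 mid [0.5141 0.0439] size [0.045 0.047] fit [0.5141 0.0434 0.0229]
wrist [ 261  184   43   44 1416] top z 0.091 mid [ 0.5494 -0.1501] size [0.034 0.035] fit [ 0.5495 -0.1501  0.0172]
wrist [ 64 247  10   7  40] top z 0.113 mid [ 0.549  -0.3624] size [0.001 0.004] fit [ 0.5479 -0.3623  0.0021]
t31.38 pos [ 0.5492 -0.1489  0.1927] jaw 79.5 q6 -1.85 F [-0.4  1.7 -0.7] w 0.0600
shift cm: -0.08, -0.25, 12.07, spin 0.002 (q6-> -1.85)  |d| 0.3cm
```

View pics/wrist12.png

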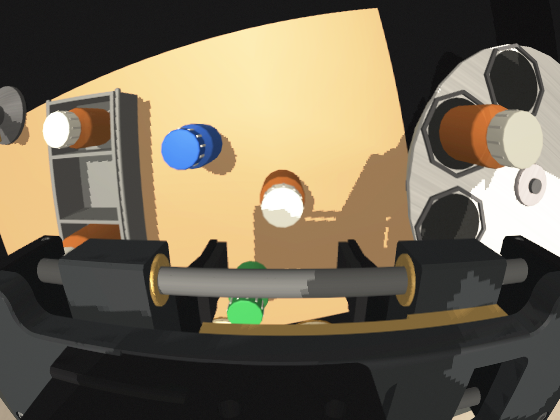

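arm_command:
  targets:
    - [0,-0.2,3,0,6]
    - [0,-0.2,6,0,6]
    - [0,-0.2,9,0,6]
    - [0,-0.2,11.5,0,6]
    - [0,-0.2,12,0,6]

```text
time: 32.0
position: [0.5486, -0.1502, 0.0731]
tool_rot: [0.091, 0.996, 0.001, -0.003]
ft_force: [0.3, -0.5, 0.1]
grip_width: 0.0599
```

arm_command:
  targets:
    - [0,0,0,0,4.5]
    - [0,0,0,0,2.5]
    - [0,0,0,0,2.5]
    - [0,0,0,0,2.5]
    - [0,0,0,0,2.5]
  newtons: 22

```text
time: 32.62
position: [0.5511, -0.1527, 0.076]
tool_rot: [0.092, 0.996, -0.0, 0.001]
ft_force: [-0.4, 1.9, 5.3]
grip_width: 0.0354
```

arm_command:
  targets:
    - [0,0,-1,0,2.5]
    - [0,0,-3,0,2.5]
    - [0,0,-6,0,2.5]
    - [0,0,-9,0,2.5]
    - [0,0,-12,0,2.5]

```text
time: 33.25
position: [0.5499, -0.1526, 0.1961]
tool_rot: [0.092, 0.996, -0.0, -0.0]
ft_force: [-0.3, -0.1, -1.3]
grip_width: 0.035
```

```bash
python3 mv.py .615 .0255 .195 79.4
```

```text
t33.25 pos [ 0.5499 -0.1526  0.1961] jaw 79.5 q6 -1.85 F [-0.3 -0.1 -1.3] w 0.0350
shift cm: -3.15, 18.70, 0.11, spin 0.001 (q6-> -1.85)  |d| 19.0cm
```

arm_command:
  targets:
    - [-0.8,4,0,0,2.5]
    - [-1.6,8,0,0,2.5]
    - [-2.4,12.5,0,0,2.5]
    - [-3,17,0,0,2.5]
    - [-3.15,18.7,0,0,2.5]

```text
time: 33.88
position: [0.6156, 0.0277, 0.195]
tool_rot: [0.09, 0.996, -0.0, -0.0]
ft_force: [-0.3, 0.6, -1.2]
grip_width: 0.0354
```

arm_command:
  targets:
    - [0,0,0,0,2.5]
    - [0,0,1.5,0,2.5]
    - [0,0,3,0,2.5]

```text
time: 34.25
position: [0.6149, 0.024, 0.1639]
tool_rot: [0.093, 0.996, -0.0, -0.001]
ft_force: [0.8, 0.0, -1.3]
grip_width: 0.0351
```

```bash
python3 mv.py .615 .0255 .1275 79.4;python3 - <<'E'
from h import *
m,p,d,w=shot("wrist","w13")
m,p,d,w=shot("side","s13");cv2.imwrite("pics/s13c.png",cv2.resize(p[120:280,150:350,::-1],None,fx=3.5,fy=3.5))
E
```

```text
t34.25 pos [0.6149 0.024  0.1639] jaw 79.4 q6 -1.53 F [ 0.8  0.  -1.3] w 0.0351
shift cm: 0.02, 0.15, 3.64, spin -0.001 (q6-> -1.53)  |d| 0.1cm
```

View pics/w13.png

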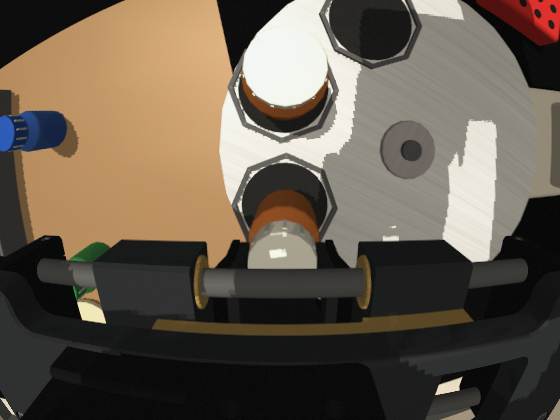

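View pics/s13c.png

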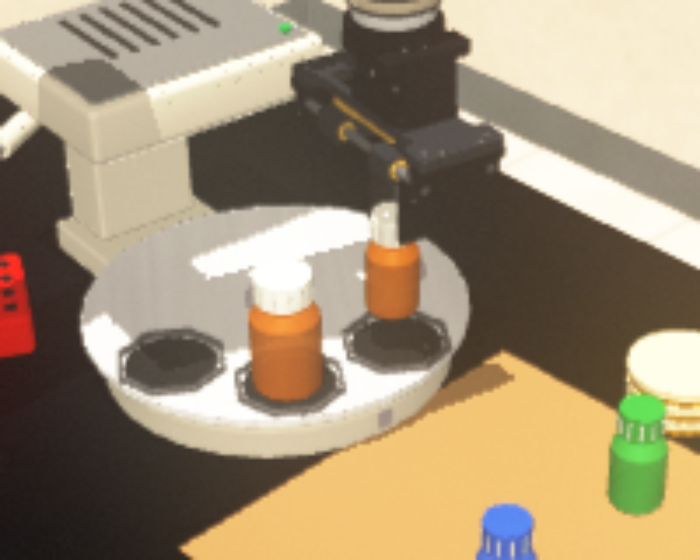

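arm_command:
  targets:
    - [0,0.15,1.5,0,2.5]
    - [0,0.15,2.6,0,2.5]
    - [0,0.15,3.2,0,2.5]
    - [0,0.15,3.5,0,2.5]
    - [0,0.15,3.6,0,2.5]

```text
time: 34.98
position: [0.616, 0.027, 0.1292]
tool_rot: [0.092, 0.996, -0.0, 0.0]
ft_force: [0.2, -0.2, -1.4]
grip_width: 0.0352
```

arm_command:
  targets:
    - [0,0,0.1,0,2.5]
    - [0,0,0.2,0,2.5]

```text
time: 35.22
position: [0.6161, 0.027, 0.1275]
tool_rot: [0.092, 0.996, -0.0, 0.0]
ft_force: [0.1, -0.4, -0.9]
grip_width: 0.035
```

arm_command:
  targets:
    - [0,0,0.1,0,2.5]
    - [0,0,0.2,0,2.5]
    - [0,0,0.25,0,2.5]

```text
time: 35.6
position: [0.6167, 0.027, 0.126]
tool_rot: [0.092, 0.996, -0.0, 0.001]
ft_force: [-0.9, 0.6, 7.3]
grip_width: 0.035
```

arm_command:
  targets:
    - [0,0,0,0,5.5]
    - [0,0,0,0,5.5]
    - [0,0,0,0,5.5]
    - [0,0,0,0,5.5]

```text
time: 36.1
position: [0.6158, 0.027, 0.1244]
tool_rot: [0.092, 0.996, 0.0, -0.0]
ft_force: [-0.5, 0.5, -0.4]
grip_width: 0.0542
```

arm_command:
  targets:
    - [0,0,-3,0,5.5]
    - [0,0,-7,0,5.5]
    - [0,0,-11,0,5.5]
    - [0,0,-11,0,5.5]

```text
time: 36.6
position: [0.6183, 0.0267, 0.2385]
tool_rot: [0.092, 0.996, -0.0, 0.004]
ft_force: [-0.6, 0.2, -0.9]
grip_width: 0.0552
```

```bash
python3 caps.py 14 wrist side; python3 mv.py .692 .1018 .225 144.7
```

```text
wrist [ 250   49   62   59 2776] top z 0.156 mid [0.514 0.044] size [0.046 0.046] fit [0.5143 0.0441 0.0227]
wrist [ 263  179   44   46 1512] top z 0.141 mid [0.6148 0.0293] size [0.035 0.035] fit [0.6146 0.0294 0.0176]
side [255 179  14  21 225] top z 0.140 mid [0.6089 0.0269] size [0.034 0.033] fit [0.6101 0.0272 0.0171]
side [222 194  18  16 235] top z 0.154 mid [0.5112 0.0421] size [0.045 0.044] fit [0.5113 0.0429 0.0229]
side [356 262  25  23 472] top z 0.123 mid [ 0.572  -0.3748] size [0.057 0.054] fit [ 0.5722 -0.3747  0.0275]
side [310 298  17  17 242] top z 0.095 mid [ 0.4299 -0.3504] size [0.036 0.035] fit [ 0.4297 -0.3506  0.0176]
t36.70 pos [0.6156 0.027  0.2346] jaw 79.5 q6 -1.52 F [-0.1 -0.  -0.1] w 0.0553
shift cm: -6.15, 8.75, 0.96, spin -1.139 (q6-> -2.66)  |d| 10.7cm
```

View pics/side14.png

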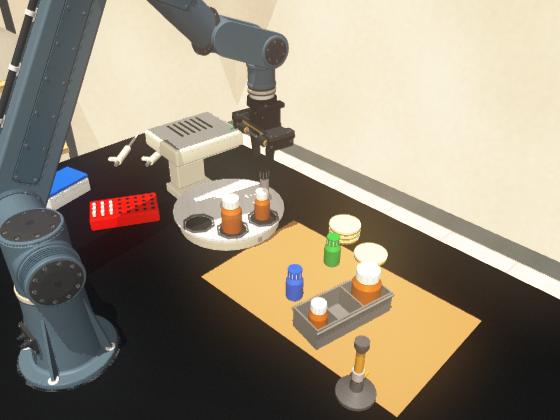

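arm_command:
  targets:
    - [-1.5,2,0,-0.17,6]
    - [-3,4,0,-0.34,6]
    - [-4.5,6,0,-0.51,6]
    - [-6.1,8.5,0,-0.68,6]
    - [-6.1,8.7,0,-0.85,6]
  newtons: 45

```text
time: 37.33
position: [0.6917, 0.1029, 0.2317]
tool_rot: [-0.33, 0.944, 0.001, -0.002]
ft_force: [-1.4, -0.4, -0.1]
grip_width: 0.0599
```

arm_command:
  targets:
    - [0,0,0,-0.17,6]
    - [0,0,0,-0.29,6]
    - [0,0,0,-0.29,6]
    - [0,0,0,-0.29,6]

```text
time: 37.83
position: [0.6911, 0.1013, 0.2333]
tool_rot: [-0.459, 0.888, 0.001, -0.001]
ft_force: [-0.6, -0.2, 0.0]
grip_width: 0.0599
```

```bash
python3 - <<'E'
from h import *
m,p,d,w=shot("wrist","w15");z=w[...,2]
k=(abs(z-.15)<.003)&(abs(w[...,0]-.69)<.03)&(abs(w[...,1]-.1)<.03);t=w[k]
h=cv2.convexHull(t[:,:2].astype(np.float32))[:,0];print(k.sum(),fitc(h[:,0],h[:,1]),(t.min(0)+t.max(0))/2)
E
python3 mv.py .692 .1018 .1245 144.7
```

```text
1035 (np.float32(0.6914709), np.float32(0.1018663), np.float32(0.014637943)) [0.69111754 0.1018434  0.14949734]
t37.88 pos [0.6913 0.1013 0.2337] jaw 144.7 q6 -2.54 F [-0.6  0.8  0.2] w 0.0601
shift cm: -0.08, -0.03, 10.92, spin 0.000 (q6-> -2.54)  |d| 0.1cm
```

View pics/w15.png

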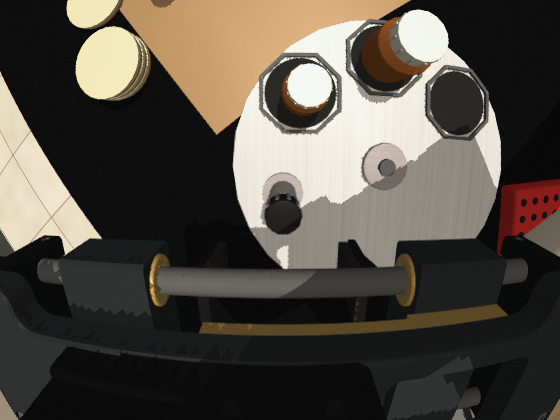

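Knob at (283,214), lying between the fingers; bottles at (310,88) and (420,40) upright. Descend and grip.

arm_command:
  targets:
    - [0,0,4,0,6]
    - [0,0,8,0,6]
    - [0,0,10.9,0,6]
    - [0,0,10.9,0,6]

```text
time: 38.38
position: [0.6894, 0.1013, 0.1226]
tool_rot: [-0.46, 0.888, 0.002, -0.003]
ft_force: [0.2, 0.6, -0.9]
grip_width: 0.0605
```

```bash
python3 mv.py .6914 .1018 .1245 144.7
```

```text
t38.38 pos [0.6894 0.1013 0.1226] jaw 144.7 q6 -2.54 F [ 0.2  0.6 -0.9] w 0.0605
shift cm: -0.16, -0.13, -0.19, spin 0.001 (q6-> -2.54)  |d| 0.2cm
```

arm_command:
  targets:
    - [0,0,0,0,5]
    - [0,0,0,0,3]
    - [0,0,0,0,1.5]
    - [0,0,0,0,1.5]
    - [0,0,0,0,1.5]

```text
time: 39.0
position: [0.691, 0.1022, 0.1267]
tool_rot: [-0.46, 0.888, 0.001, -0.0]
ft_force: [-3.2, 2.0, 6.7]
grip_width: 0.0291
```

arm_command:
  targets:
    - [0,0,0,0,1.5]
    - [0,0,-0.5,0,1.5]
    - [0,0,-1.0,0,1.5]
    - [0,0,-1.4,0,1.5]
    - [0,0,-1.4,0,1.5]

```text
time: 39.62
position: [0.6908, 0.1018, 0.1388]
tool_rot: [-0.46, 0.888, 0.001, -0.001]
ft_force: [-0.6, 4.3, -8.8]
grip_width: 0.0291
```

```bash
python3 swing.py 339 333 327 321 315
```

```text
knob now head-frame deg 345.4576441037083 r 0.11379154882975727 z 0.13878814561235128
jaw yaw world 144.77507991724138 q6 -2.5407928451884763 F [-0.6  4.3 -8.8] w 0.02906119400272354
[1.24, -0.38, 0, 0.111, 1.5]
[2.43, -0.50, 0, 0.216, 1.5]
[3.64, -0.49, 0, 0.321, 1.5]
[4.83, -0.36, 0, 0.425, 1.5]
[6.01, -0.10, 0, 0.530, 1.5]
```

```bash
sed -i 's/C=np.array(\[.584,.141\])/C=np.array([.5832,.141])/' swing.py; python3 swing.py 339.5 333.5 327.5 321.5 315.5
```

```text
knob now head-frame deg 345.5954442183295 r 0.11454295206345869 z 0.13878814561235128
jaw yaw world 144.77507991724138 q6 -2.5407928451884763 F [-0.6  4.3 -8.8] w 0.02906119400272354
[1.18, -0.30, 0, 0.103, 1.5]
[2.38, -0.43, 0, 0.207, 1.5]
[3.58, -0.43, 0, 0.312, 1.5]
[4.78, -0.31, 0, 0.417, 1.5]
[5.96, -0.06, 0, 0.521, 1.5]
```

arm_command:
  targets:
    - [0,0,-0.2,0,1.5]
    - [1.2,-0.3,-0.2,0.103,1.5]
    - [2.4,-0.4,-0.2,0.207,1.5]
    - [3.6,-0.4,-0.2,0.312,1.5]
    - [4.8,-0.3,-0.2,0.417,1.5]

```text
time: 40.25
position: [0.6654, 0.0614, 0.1411]
tool_rot: [-0.265, 0.964, 0.001, -0.001]
ft_force: [-1.4, 7.0, -9.6]
grip_width: 0.0288
```

```bash
python3 swing.py 315.5 309.5 303.5 297.5 291.5
```

```text
knob now head-frame deg 321.5258814703018 r 0.11441528082490358 z 0.1410762713004865
jaw yaw world 120.69896239714903 q6 -2.1835175007037955 F [-1.4  7.  -9.6] w 0.028847587158312635
[1.17, -0.31, 0, 0.101, 1.5]
[2.36, -0.44, 0, 0.206, 1.5]
[3.57, -0.45, 0, 0.311, 1.5]
[4.76, -0.32, 0, 0.415, 1.5]
[5.94, -0.08, 0, 0.520, 1.5]
```

arm_command:
  targets:
    - [1.17,-0.3,0,0.103,1.5]
    - [2.36,-0.42,0,0.207,1.5]
    - [3.57,-0.42,0,0.312,1.5]
    - [4.76,-0.3,0,0.417,1.5]
    - [5.94,-0.05,0,0.521,1.5]

```text
time: 40.88
position: [0.615, 0.0312, 0.1414]
tool_rot: [-0.007, 1.0, 0.002, -0.0]
ft_force: [0.4, 8.8, -10.4]
grip_width: 0.0293
```

```bash
python3 swing.py 285.5 279.5 273.5 267.5 261.5
```

```text
knob now head-frame deg 291.7773660042335 r 0.11430828662739703 z 0.14142210432495098
jaw yaw world 90.85479766295806 q6 -1.7197858364390965 F [  0.4   8.8 -10.4] w 0.02927750991231524
[1.21, -0.33, 0, 0.104, 1.5]
[2.41, -0.46, 0, 0.209, 1.5]
[3.61, -0.46, 0, 0.313, 1.5]
[4.81, -0.34, 0, 0.418, 1.5]
[5.99, -0.09, 0, 0.523, 1.5]
```

arm_command:
  targets:
    - [1.2,-0.25,0,0.104,1.5]
    - [2.4,-0.38,0,0.209,1.5]
    - [3.6,-0.38,0,0.313,1.5]
    - [4.78,-0.25,0,0.418,1.5]
    - [5.95,0,0,0.523,1.5]

```text
time: 41.5
position: [0.5569, 0.0297, 0.142]
tool_rot: [0.251, 0.968, 0.001, 0.001]
ft_force: [1.3, 8.7, -9.1]
grip_width: 0.0291
```

```bash
python3 swing.py 255.5 249.5 243.5 237.5 231.5
```

```text
knob now head-frame deg 262.28814280872353 r 0.11437563870225635 z 0.1420462897488799
jaw yaw world 60.95840773578813 q6 -1.2138673845960828 F [ 1.3  8.7 -9.1] w 0.029137160000984055
[1.31, -0.35, 0, 0.106, 1.5]
[2.51, -0.48, 0, 0.210, 1.5]
[3.71, -0.47, 0, 0.315, 1.5]
[4.91, -0.35, 0, 0.420, 1.5]
[6.09, -0.10, 0, 0.525, 1.5]
```

arm_command:
  targets:
    - [1.22,-0.25,0,0.104,1.5]
    - [2.42,-0.38,0,0.209,1.5]
    - [3.62,-0.38,0,0.313,1.5]
    - [4.82,-0.25,0,0.418,1.5]
    - [6.0,0,0,0.523,1.5]

```text
time: 42.12
position: [0.5051, 0.0573, 0.1424]
tool_rot: [0.492, 0.871, 0.0, 0.002]
ft_force: [1.8, 4.2, -9.8]
grip_width: 0.0293
```

```bash
python3 swing.py 225.5 219.5 213.5 207.5 201.5
```

```text
knob now head-frame deg 232.59098122527703 r 0.11446797842317208 z 0.14240033719346265
jaw yaw world 31.09908093390155 q6 -0.6486317727941373 F [ 1.8  4.2 -9.8] w 0.02931189115103352
[1.37, -0.36, 0, 0.108, 1.5]
[2.57, -0.48, 0, 0.213, 1.5]
[3.78, -0.47, 0, 0.318, 1.5]
[4.97, -0.34, 0, 0.422, 1.5]
[6.15, -0.09, 0, 0.527, 1.5]
```

arm_command:
  targets:
    - [1.25,-0.28,0,0.104,1.5]
    - [2.45,-0.42,0,0.209,1.5]
    - [3.65,-0.42,0,0.313,1.5]
    - [4.85,-0.3,0,0.418,1.5]
    - [6.05,-0.05,0,0.523,1.5]

```text
time: 42.75
position: [0.4733, 0.1081, 0.1424]
tool_rot: [0.7, 0.714, 0.0, 0.002]
ft_force: [1.1, -0.0, -9.1]
grip_width: 0.0292
```

```bash
python3 swing.py 200 198 196 195 194.7
```

```text
knob now head-frame deg 202.26244000567556 r 0.11471667963288353 z 0.14236862446134474
jaw yaw world 1.1566264605136847 q6 -0.0219678804882304 F [ 1.1 -0.  -9.1] w 0.029203829679209287
[0.43, -0.14, 0, 0.031, 1.5]
[0.82, -0.23, 0, 0.066, 1.5]
[1.22, -0.30, 0, 0.100, 1.5]
[1.42, -0.33, 0, 0.118, 1.5]
[1.48, -0.34, 0, 0.123, 1.5]
```

arm_command:
  targets:
    - [0.5,-0.14,0,0.04,1.5]
    - [0.9,-0.24,0,0.07,1.5]
    - [1.2,-0.3,0,0.1,1.5]
    - [1.4,-0.33,0,0.12,1.5]
    - [1.4,-0.33,0,0.12,1.5]

```text
time: 43.38
position: [0.4698, 0.1228, 0.142]
tool_rot: [0.742, 0.671, 0.001, 0.001]
ft_force: [3.0, -0.4, -9.8]
grip_width: 0.0292
```

```bash
python3 swing.py 195 195 195 195 194.5
```

```text
knob now head-frame deg 194.69959770657158 r 0.11485542264145504 z 0.14203875752817394
jaw yaw world -5.733660384387042 q6 0.1254272329595013 F [ 3.  -0.4 -9.8] w 0.02915167785054109
[-0.06, 0.00, 0, -0.002, 1.5]
[-0.06, 0.00, 0, -0.002, 1.5]
[-0.06, 0.00, 0, -0.002, 1.5]
[-0.06, 0.00, 0, -0.002, 1.5]
[0.04, -0.02, 0, 0.006, 1.5]
```

arm_command:
  targets:
    - [0.1,0,0,0,1.5]
    - [0.2,0,0,0,1.5]
    - [0.2,0,0,0,1.5]

```text
time: 43.75
position: [0.4696, 0.1237, 0.1418]
tool_rot: [0.741, 0.671, -0.0, 0.001]
ft_force: [3.4, -4.7, -9.4]
grip_width: 0.0291
```

arm_command:
  targets:
    - [0,0,0.5,0,1.5]
    - [0,0,1.0,0,1.5]
    - [0,0,1.4,0,1.5]
    - [0,0,1.5,0,1.5]

```text
time: 44.25
position: [0.4697, 0.1238, 0.127]
tool_rot: [0.742, 0.671, -0.0, 0.001]
ft_force: [1.8, -5.6, -5.4]
grip_width: 0.0293
```

arm_command:
  targets:
    - [0,0,0,0,5]
    - [0,0,0,0,5]
    - [0,0,0,0,6]
    - [0,0,0,0,6]

```text
time: 44.75
position: [0.4687, 0.1251, 0.1269]
tool_rot: [0.742, 0.671, 0.0, 0.0]
ft_force: [0.5, 0.9, -0.3]
grip_width: 0.0574
```

arm_command:
  targets:
    - [0,0,-3,0,6]
    - [0,0,-7,0,6]
    - [0,0,-11,0,6]
    - [0,0,-12,0,6]
    - [0,0,-12,0,6]

```text
time: 45.38
position: [0.4686, 0.125, 0.2468]
tool_rot: [0.742, 0.671, 0.0, 0.0]
ft_force: [0.5, -0.6, -0.6]
grip_width: 0.0601
```

```bash
python3 - <<'E'
from h import *
for n in ("wrist","side"):
    m,p,d,w=shot(n,"end"+n);z=w[...,2]
    k=(z>.14)&(z<.175)&(abs(w[...,0]-.47)<.025)&(abs(w[...,1]-.12)<.025);t=w[k]
    print(n,k.sum(),t.max(0),np.percentile(t[:,2],[50,90]))
    t=t[t[:,2]>.147]
    if len(t)>20:
        h=cv2.convexHull(t[:,:2].astype(np.float32))[:,0];print(fitc(h[:,0],h[:,1]))
cv2.imwrite("pics/endsidec.png",cv2.resize(p[100:400,130:430,::-1],None,fx=2,fy=2))
E
python3 mv.py .45 -.0 .25
```

```text
wrist 1037 [0.48636736 0.13763145 0.15303574] [0.15000771 0.15105092]
(np.float32(0.47099295), np.float32(0.12286816), np.float32(0.014811121))
side 71 [0.4820887  0.13516964 0.15092728] [0.14645252 0.14889361]
(np.float32(0.46502477), np.float32(0.118192874), np.float32(0.014033308))
t45.48 pos [0.4676 0.1249 0.2453] jaw -5.7 q6 0.13 F [-1.2  0.8  0.2] w 0.0599
shift cm: -12.60, -0.50, -0.47, spin 0.000 (q6-> 0.13)  |d| 12.6cm
```

View pics/endsidec.png

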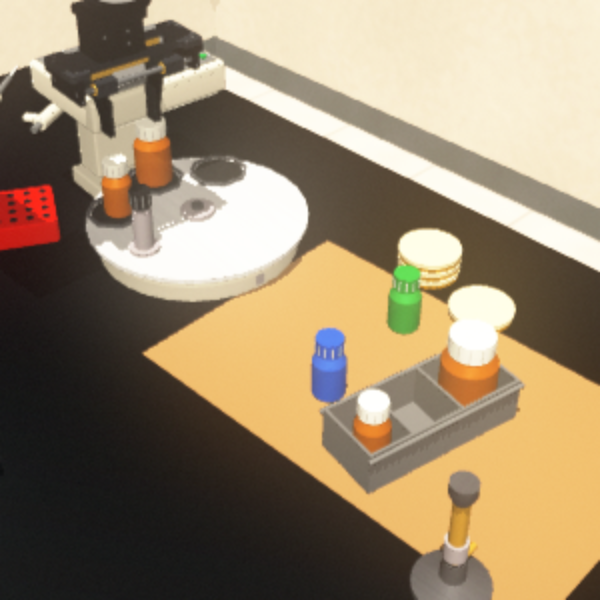

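View pics/endwrist.png

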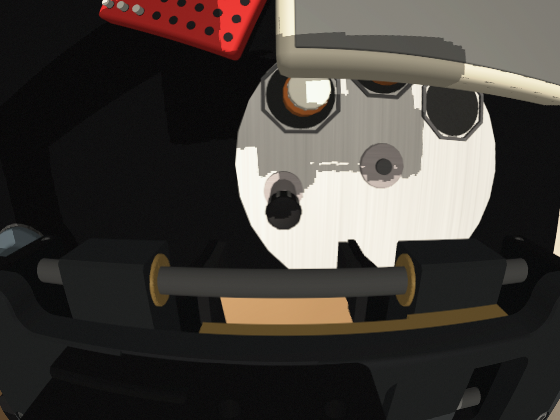

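arm_command:
  targets:
    - [-5,0,0,0,6]
    - [-10,0,0,0,6]
    - [-14,0,0,0,6]
    - [-14,0,0,0,6]
    - [-14,0,0,0,6]

```text
time: 46.1
position: [0.454, -0.0139, 0.2455]
tool_rot: [0.742, 0.671, -0.001, -0.001]
ft_force: [0.6, 0.2, -0.6]
grip_width: 0.06
```

```bash
python3 car.py 9 side scene; python3 caps.py 20 side; python3 - <<'E'
from h import *
for n in ("side","scene"):
    a=np.load(f"pics/{n}0.npz");A=cloud(robot.camera_model(n),a['d']);m,p,d,B=shot(n,"fin"+n)
    ha,hb=[cv2.cvtColor(x,cv2.COLOR_RGB2HSV).astype(int) for x in(a['p'],p)]
    for nm,f in {'dish':lambda h,w:(w[...,2]>.008)&(w[...,2]<.05)&(w[...,1]<-.05)&(w[...,1]>-.4)&(h[...,0]>20)&(h[...,0]<40)&(h[...,2]>200)&(w[...,0]>.65)&(w[...,0]<.9),
      'red':lambda h,w:((h[...,0]<4)|(h[...,0]>175))&(h[...,1]>180)&(w[...,2]>.01)&(w[...,2]<.07),
      'burner':lambda h,w:(w[...,2]>.012)&(w[...,2]<.16)&(w[...,1]<-.45)&(w[...,1]>-.6)&(w[...,0]>.25)&(w[...,0]<.45),
      'blue':lambda h,w:(h[...,0]>105)&(h[...,0]<130)&(h[...,1]>120)&(w[...,2]>.02)&(w[...,1]<-.1),'green':lambda h,w:(h[...,0]>45)&(h[...,0]<80)&(h[...,1]>120)&(w[...,2]>.02)&(w[...,1]<-.1)}.items():
        r=[]
        for h,w in((ha,A),(hb,B)):
            k=f(h,w);r.append((int(k.sum()),np.nanmedian(w[k],0).round(3).tolist() if k.any() else None))
        print(n,nm,r)
    if n=='side':
        for B_ in(A,B):
            k=(B_[...,2]>.135)&(B_[...,2]<.16)&(abs(B_[...,0]-.465)<.03)&(abs(B_[...,1]-.118)<.03);print('knob',k.sum(),np.nanpercentile(B_[k][:,2],[50,95]))
E
```

```text
side 583 z 0.0567 c [ 0.5098 -0.3526] len 0.2255 wid 0.1006 yaw -11.33
  cell s [ 0.4319 -0.337 ] px [314. 310.]
  cell m [ 0.4971 -0.35  ] px [337. 299.]
  cell l [ 0.575  -0.3657] px [364. 286.]
scene 280 z 0.0595 c [ 0.5161 -0.349 ] len 0.229 wid 0.1 yaw -11.2
  cell s [ 0.4381 -0.3336] px [211. 173.]
  cell m [ 0.5033 -0.3465] px [202. 186.]
  cell l [ 0.5813 -0.362 ] px [190. 201.]
side [196 204  11  17 142] top z 0.115 mid [0.4661 0.1158] size [0.027 0.02 ] fit [0.4669 0.1186 0.0129]
side [354 260  25  23 466] top z 0.123 mid [ 0.5743 -0.367 ] size [0.057 0.056] fit [ 0.5748 -0.3668  0.0274]
side [308 295  17  17 238] top z 0.095 mid [ 0.4327 -0.3418] size [0.036 0.036] fit [ 0.4322 -0.3418  0.0176]
side dish [(1113, [0.752, -0.193, 0.019]), (1079, [0.753, -0.191, 0.023])]
side red [(1531, [0.364, 0.355, 0.036]), (1539, [0.363, 0.354, 0.036])]
side burner [(1037, [0.356, -0.52, 0.057]), (1043, [0.356, -0.52, 0.057])]
side blue [(386, [0.471, -0.237, 0.057]), (354, [0.471, -0.236, 0.058])]
side green [(353, [0.636, -0.216, 0.056]), (357, [0.636, -0.216, 0.056])]
knob 85 [0.14566542 0.14934295]
knob 92 [0.14499742 0.14926803]
scene dish [(1104, [0.762, -0.185, 0.04]), (1096, [0.762, -0.186, 0.04])]
scene red [(0, None), (0, None)]
scene burner [(325, [0.374, -0.509, 0.045]), (331, [0.374, -0.509, 0.042])]
scene blue [(143, [0.498, -0.221, 0.06]), (141, [0.498, -0.221, 0.06])]
scene green [(79, [0.663, -0.202, 0.087]), (82, [0.664, -0.202, 0.087])]
```

View pics/finscene.png

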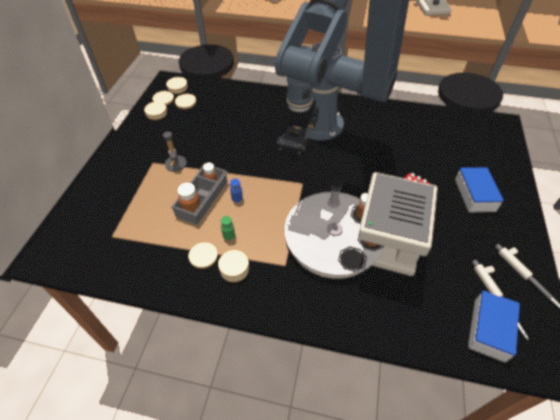

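```bash
python3 - <<'E'
from rig import robot
print(robot.hand_in())
E
```

```text
the job is handed in; nothing more can be done
None
```

The job is done and handed in at about 46 s of robot time.

- **Swing out:** I lifted the plunger and swung the table out against the stop, and the plunger dropped home.
- **Bottles:** Checked_l and checked_s went into the large and small carrier compartments. Waiting_m went into nest 1 and waiting_s into nest 2. Checked_m and waiting_l were not in the scene, so one nest and the medium compartment stay empty. Glass was set down at about 7–10 N of contact.
- **Swing in:** I swung the loaded table back against the stop, lowered the plunger and let go of it.

**Last checks:**
- **Plunger:** the knob top is at 0.150 m and in the same place as at the start, so the plunger is fully home.
- **Bottles:** all four are upright. After the swing back, the two in the nests were checked by eye only.
- **Bystanders:** the tube rack, burner and blue and green look-alikes are within about 1 mm of where they began, and the dishes within about 2 mm (side and scene views; the rack in the side view only).

**Disagreement:** the carrier now reads about 9 mm from its earlier place in the side camera, roughly +4 mm in x and +8 mm in y. Neither bottle left its compartment. The arm was not near it, so I take this as the announced knock.

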